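# Lay a standing carton down in its tray lane and push it home

### The job

In the middle lane of the pack tray a flat carton stands on its end like a book. Without picking it up, tip it over toward the tray's open front and ease it down so that it comes to lie gently on its broad side, never letting it drop or fall over. Push it back along the lane until its end is against the back-stop like its two neighbours, leaving everything else where it is.

Things in the scene. Friction and masses are not known exactly. Their poses are not given: they have to be found in the camera images.
- tall_pack: carton to lay down: closed box 111 x 63 x 26 mm, 40 to 85 g, standing free on its short end in the middle lane, a broad side facing the open front, its back 15 to 35 mm from the back-stop. Origin: middle of the broad side that faces the open front. y axis: along its length (up at the start, toward the open front once it lies). z axis: through its thickness (level, to the back-stop, at the start; up once it lies)
- foot_edge (a point): middle of the carton's lower front edge as it stands, the edge it turns about when tipped to the open front (it is past balance after 13 degrees and would then fall by itself). Once the carton lies, this is the bottom edge of the end that goes against the back-stop. Moves with the carton
- top_edge (a point): middle of the carton's upper front edge as it stands, 111 mm above foot_edge; once it lies, the bottom edge of its free end, which then overhangs the tray's open front by 15 to 40 mm, 26 mm above the bare bench, until the carton is pushed back. Moves with the carton
- pack_tray: white plastic tray, fixed; three lanes, each 69 mm clear. Origin: on the bench (z=0) below the back-stop's face, mid-width. x axis: level, along the lanes to the back-stop; y: across. Lane floors are flat, 26 mm above the bench, from x = -135 mm (open front, no lip) to x = 0 (back-stop, 36 mm above the floor). Lane walls: 4 mm thick, 20 mm above the floor (10 mm over the front 37 mm)
- stop (a point): point on the face of the back-stop at floor level (26 mm above the bench) in the middle of the middle lane
- lying_pack_left: neighbour carton, same size, lying home in the lane on the tray's +y side; leave alone. Origin: middle of its underside
- lying_pack_right: neighbour carton, same size, lying home in the lane on the tray's -y side; leave alone. Origin: middle of its underside
- bottle_small: bystander: white tablet bottle, 38 mm across, 68 mm tall, upright on the bench beside the tray. Origin: middle of its base
- bottle_big: bystander: white tablet bottle, 42 mm across, 74 mm tall, upright on the bench beside the tray. Origin: middle of its base
- cups: bystander: short stack of clear dose cups, 46 mm across, 50 mm tall, upright on the bench beside the tray. Origin: middle of its base
- tape: bystander: roll of tape lying flat, 53 mm across, 18 mm high, near the front edge of the bench. Origin: middle of its underside
- pillbox: bystander: blue four-part pill box, 132 x 47 x 29 mm, to the left. Origin: middle of its underside
- cutter: bystander: tablet cutter, 100 x 47 x 21 mm, to the right of the tray. Origin: middle of its underside

How it is judged:
At the end, for the whole second after the job is handed in: the carton lies at rest, flat on the floor of the middle lane on the broad side that faced the open front, its foot end within 6 mm of the back-stop, and the neighbours and bystanders are where they stood (angle between tall_pack's own z axis and vertical below 0.05 rad and x of foot_edge in the frame of pack_tray between -0.006 and 0.004 m and x of top_edge in the frame of pack_tray below -0.1 m and y of foot_edge in the frame of pack_tray between -0.007 and 0.007 m and y of top_edge in the frame of pack_tray between -0.007 and 0.007 m and height (world z) of each of foot_edge, top_edge below 0.03 m and linear speed of tall_pack below 0.01 m/s and distance of each of lying_pack_left, lying_pack_right from where it was at the start of the episode below 0.012 m and distance of each of bottle_small, bottle_big, cups, tape, pillbox, cutter from where it was at the start of the episode below 0.02 m); the robot touches nothing.
It fails at once if the carton dropped or fell over instead of being eased down (it turned faster than 5 rad/s; a free fall reaches 14) (angular speed of tall_pack above 5 rad/s).
It fails at once if the carton was picked up: its foot edge rose more than 15 mm off the lane floor (height (world z) of foot_edge above 0.041 m).
It fails at once if a neighbour carton was shifted more than 12 mm (distance of any of lying_pack_left, lying_pack_right from where it was at the start of the episode above 0.012 m).
It fails at once if a bystander was shifted more than 20 mm (distance of any of bottle_small, bottle_big, cups, tape, pillbox, cutter from where it was at the start of the episode above 0.02 m).
It also fails if it takes over 62 s, if anything falls off the work surface, if the arm or the gripper's body presses on something with over 40 N, if the wrist force passes 120 N, or if a joint passes its speed limit or range.

### The arm

A 6-joint arm with a two-finger parallel gripper is mounted at the origin on a cart in front of the work surface, level with it; the furniture and walls round the work are solid. World frame = base frame: x ahead of the robot, y to its left, z up, the work surface at z = 0. Lengths are in m, angles in rad, forces in N, time in s.
With the tool pointing down it reaches from about 0.3 to 0.875 m from the base axis. Payload 6.4 kg.
Tool frame: the origin (TCP) lies midway between the tips of the shut fingers; the grasp point (between the pads) lies 19 mm behind it; y points along the fingers, x is the direction in which the jaws open and shut, and the axes are right-handed (so a half turn about y gives the same grasp; the last joint's range is limited). The gripper opens to 85 mm and grips with 20 to 120 N. Pads are 22 mm wide; open, the fingers measure 114 mm over their backs; the gripper's body (76 mm by 85 mm) begins 54 mm behind the grasp point. The pads swing forward as they close: fully open they stand 13 mm farther back than shut.
Start: joints at [0.96, 0.181, 1.607, -0, 1.354, -0.206], TCP at [0.226, 0.529, 0.231] pointing down, gripper open.
Joint ranges: [-2.99, 2.99], [-0.89, 2.07], [0.3, 2.58], [-1.14, 4.28], [0, 2.63], [-3.12, 3.12]. Speed limits (rad/s): [2.57, 2.57, 3.01, 3.14, 3.14, 3.14].

### API

Orientations are given as a unit quaternion [w, x, y, z].
In Python, from bench import ctrl gives the robot as it stands.
- The arm moves only by the tool step_arm, never from a script. Its argument "commands" is a list of rows, each a list of 7 numbers: the turn, a rotation vector about the tool's x, y, z in units of 6 degrees (1.0 is 6 degrees), then the shift along the tool's x, y, z in units of 30 mm (1.0 is 30 mm), then the opening, from 0 (shut) to 1 (fully open). A call has 1 to 10 rows; each row shifts and turns the commanded pose from where the row before left it, along the tool's axes as they then stand; what a row does not reach is not made up. A row lasts 1/10 s, in which the tool goes at most 50 mm and 8.59 degrees, less where a joint would pass 70% of its speed; a pose out of reach is approached as far as the arm can. A call with a number of a shift or a turn outside -1 to 1 is refused whole. A call with a gripper value outside its range is refused whole. The fingers move at their own pace and stop on an object; the grip force is fixed at half the most. Time passes only in rows, so rows that do not move let the fingers close. It gives the time, the measured TCP pose, the force and the opening at its end, in the units of the state.
- ctrl.get_obs(): the state, without advancing time (a new reading comes with each control period).
- ctrl.camera(name): name is "scene" or "side" or "wrist"; returns (picture, depth): 384x512x3 uint8, blue, green, red; 384x512 float32, m along the optical axis (not along the pixel's ray), 0 where there is no reading.
- ctrl.get_calibration(name): a dict with "intrinsics" (3x3 intrinsics, pixels), "D" ([k1, k2, p1, p2, k3] as OpenCV has them; the pictures are not rectified), "R" (3x3) and "t" (3): a world point X has camera coordinates R X + t. Camera axes: x right, y down, z forward; pixel columns grow to the right and rows downward; lengths in m; the calibration is good to about 2 mm. A picture is of the moment at which its call begins: read the wrist's pose just before it. get_calibration takes no time and is no camera call; for the wrist camera it gives the pose at the moment of the call.
- ctrl.hand_in(): hands the job in, once; it reports no verdict.
Trained networks look in the newest picture that a camera, given by its name, has taken for a name from the list of things; names that differ only in an ending like _2 or _b are one class to them, and where a whole thing is asked for, a point or a joint stands for the part that bears it (a point fixed in the world has none). Each returns a list of dicts, best first, with "p" (0 to 1); they miss things now and then, are a little off and sometimes report something else, mostly with a low value. They report only what shows in the picture. A call takes as long as a camera call.
- ctrl.boxes_of(thing, camera): "point" ([x, y, z] in m, in the coordinates of the camera as it stood for that picture, good to about 4 mm: the middle of the surface that is visible of it).
- ctrl.silhouettes(thing, camera): "pixels" (384x512 bool, what is visible of it).
The state is a dict: "time_s": time; "q": joint angles; "dq": joint speeds; "joint_efforts": joint torques, N m; "eef_pos": TCP position; "eef_rot": TCP orientation; "wrist_force": force on the tool from outside, world axes, zero at the start; "torque": the same for the moment, N m; "opening": opening from 0.0 (shut) to 1.0 (fully open).
Only numpy, scipy, OpenCV 4.12 (cv2) and the standard library are available. Lean on these libraries where they do the work, as an engineer would, in place of code of your own. Each camera call takes 0.05 s, during which the arm holds its last target.

## Working session

There is one attempt and no reset: what is moved stays moved. The work goes in short steps, Python scripts to look and compute and a tool call to move; the robot and the scene stay as the last step left them, time stands still between calls to the robot, and variables do not carry over. Pictures are saved under pics/ and viewed, and the job is handed in when it is done.

Besides the shell and the picture viewer there is one more tool, called after "Call:" as a command line: name --pt "numbers of a row" for each row, then --argument value for the rest. step_arm: Moves the arm, as the interface text tells. Its arguments: {"type":"object","properties":{"commands":{"type":"array"}},"required":["commands"]}

```bash
mkdir -p pics; ls; python3 - <<'E'
from bench import ctrl
import cv2,numpy as np
o=ctrl.get_obs()
for k,v in o.items(): print(k,np.round(v,4))
for n in ["scene","side"]:
    p,d=ctrl.camera(n); cv2.imwrite(f"pics/{n}0.png",p); np.save(f"pics/{n}0.npy",d)
    c=ctrl.get_calibration(n); R=np.array(c["R"]);t=np.array(c["t"])
    print(n,"campos",-R.T@t)
    for th in ["tall_pack","foot_edge","top_edge","stop","pack_tray","lying_pack_left","lying_pack_right","bottle_small","bottle_big","cups","tape","pillbox","cutter"]:
        r=ctrl.boxes_of(th,n)
        print(th,[(round(x["p"],2),np.round(R.T@(np.array(x["point"])-t),4)) for x in r[:3]])
print(ctrl.get_obs()["time_s"])
E
```

```text
pics
time_s 0.0
q [ 0.9597  0.1816  1.608  -0.      1.3538 -0.2063]
dq [-0.0014  0.0001  0.0002  0.      0.0016 -0.0003]
joint_efforts [ 1.60000e-03 -4.44884e+01 -3.51328e+01 -2.00000e-04  9.30000e-03
  0.00000e+00]
eef_pos [0.2261 0.5281 0.2304]
eef_rot [-0.5901  0.5905  0.3887 -0.3899]
wrist_force [ 1.2242  0.0104 -0.355 ]
torque [-0.0016  0.028   0.0146]
opening 0.9996
scene campos [-0.09760458 -0.92940907  0.68267627]
tall_pack []
foot_edge [(0.55, array([ 0.628 , -0.0064,  0.0901]))]
top_edge [(0.88, array([ 0.6324, -0.0067,  0.0936]))]
stop [(0.87, array([ 0.599 , -0.051 ,  0.0253]))]
pack_tray [(0.95, array([ 0.5998, -0.0506,  0.0244]))]
lying_pack_left [(0.56, array([0.5957, 0.0726, 0.0536]))]
lying_pack_right [(0.9, array([ 0.6128, -0.0687,  0.0493])), (0.61, array([ 0.6326, -0.0029,  0.0907]))]
bottle_small [(0.71, array([ 0.3994, -0.2531,  0.0143])), (0.58, array([0.628 , 0.1911, 0.0411]))]
bottle_big [(0.7, array([ 0.6838, -0.2999,  0.0741])), (0.4, array([ 0.6309, -0.005 ,  0.0938]))]
cups [(0.72, array([ 0.6255, -0.2918,  0.0406])), (0.49, array([0.6269, 0.1919, 0.0399]
[... 507 characters left out ...]
.024 ])), (0.56, array([0.6373, 0.1843, 0.0464])), (0.5, array([ 0.6322, -0.0776,  0.0526]))]
lying_pack_left [(0.83, array([0.6104, 0.0764, 0.0513]))]
lying_pack_right [(0.83, array([ 0.6336, -0.0758,  0.0528])), (0.52, array([ 0.6202, -0.2942,  0.0339]))]
bottle_small [(0.82, array([0.6357, 0.186 , 0.0431]))]
bottle_big [(0.88, array([ 0.6958, -0.3076,  0.075 ])), (0.48, array([0.6365, 0.1872, 0.0455])), (0.44, array([ 0.5255, -0.3164,  0.024 ]))]
cups [(0.84, array([ 0.6209, -0.2955,  0.0367]))]
tape [(0.56, array([ 0.4072, -0.2444,  0.0219]))]
pillbox [(0.71, array([0.4658, 0.2555, 0.0243]))]
cutter [(0.92, array([ 0.5233, -0.3176,  0.0247])), (0.16, array([0.6078, 0.0737, 0.0507]))]
1.4
```

View pics/scene0.png

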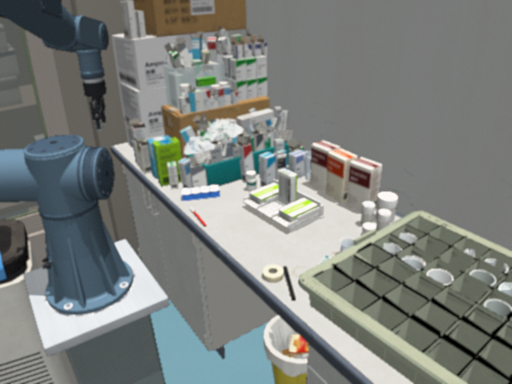

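View pics/side0.png

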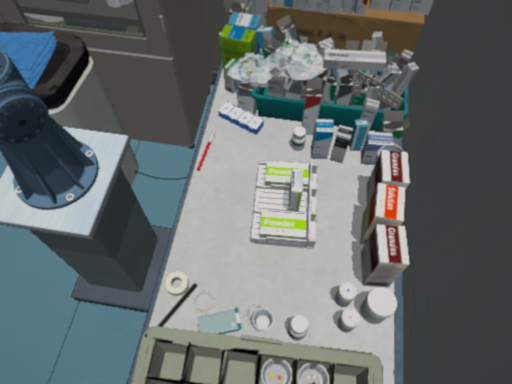

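The side view shows the white tray around (285,203), with the standing carton at (296,190) and a neighbour on each side. The back-stop is at right. I'll fit these from depth.

```bash
cat > h.py <<'E'
from bench import ctrl
import cv2,numpy as np
def cloud(n,d,c=None):
    c=c or ctrl.get_calibration(n); K=np.array(c["intrinsics"]);D=np.array(c["D"]);R=np.array(c["R"]);t=np.array(c["t"])
    v,u=np.mgrid[0:384,0:512]
    uv=cv2.undistortPoints(np.stack([u,v],-1).reshape(-1,1,2).astype(float),K,D).reshape(384,512,2)
    P=np.dstack([uv[...,0]*d,uv[...,1]*d,d])
    W=(P-t)@R
    W[d<=0]=np.nan
    return W
def rect(P):
    r=cv2.minAreaRect((P*1000).astype(np.float32)); return np.round(r[0],1),np.round(r[1],1),round(r[2],1)
E
python3 - <<'E'
from h import *
for n in ["side","scene"]:
    W=cloud(n,np.load(f"pics/{n}0.npy"))
    x,y,z=W[...,0],W[...,1],W[...,2]
    reg=(x>.5)&(x<.75)&(y>-.16)&(y<.15)
    print(n,reg.sum(), np.histogram(z[reg],bins=np.arange(-.01,.16,.005)))
    for nm,m in [("top",reg&(z>.127)&(abs(y)<.06)),("left",reg&(z>.047)&(z<.0565)&(y>.042)&(y<.12)),("right",reg&(z>.047)&(z<.0565)&(y<-.042)&(y>-.12)),("tall",reg&(z>.07)),("stop",reg&(z>.057)&(z<.068))]:
        P=W[m]
        print(nm,len(P),P.mean(0).round(4) if len(P) else 0,P[:,:2].min(0),P[:,:2].max(0), rect(P[:,:2]))
    p=cv2.imread(f"pics/{n}0.png")
    vs,us=np.where(reg); a,b,c,d=us.min()-5,us.max()+5,vs.min()-5,vs.max()+5
    k=min(780//(b-a),590//(d-c)); cv2.imwrite(f"pics/{n}0z.png",cv2.resize(p[c:d,a:b],None,fx=k,fy=k,interpolation=2)); print(a,c,k)
E
```

```text
side 10263 (array([   7, 1899, 3274,  264,   63,   60,  275, 1121,  177,  179,  222,
        380, 1561,  186,  148,   17,   12,   12,   13,    9,   16,   13,
         14,   14,   16,   11,   14,   11,   26,  241,    8,    0,    0]), array([-0.01 , -0.005,  0.   ,  0.005,  0.01 ,  0.015,  0.02 ,  0.025,
        0.03 ,  0.035,  0.04 ,  0.045,  0.05 ,  0.055,  0.06 ,  0.065,
        0.07 ,  0.075,  0.08 ,  0.085,  0.09 ,  0.095,  0.1  ,  0.105,
        0.11 ,  0.115,  0.12 ,  0.125,  0.13 ,  0.135,  0.14 ,  0.145,
        0.15 ,  0.155]))
top 282 [0.6482 0.0015 0.1369] [ 0.63318587 -0.02886055] [0.66304202 0.03751609] (array([648.4,   4.3]), array([26.2, 65. ]), 4.5)
left 721 [0.6162 0.0761 0.0523] [0.56437796 0.04207993] [0.69960157 0.11495122] (array([631.8,  76.5]), array([131.8,  74.1]), 3.1)
right 1091 [ 0.6315 -0.0747  0.0524] [ 0.5747122  -0.11058287] [ 0.70607695 -0.04205705] (array([639.9, -74.6]), array([128.3,  69.4]), 4.0)
tall 430 [ 0.6485 -0.0065  0.1239] [ 0.63308212 -0.02886055] [0.66356442 0.03751609] (array([648.3,   4.3]), array([26.2, 65. ]), 4.3)
stop 210 [ 0.6788 -
[... 653 characters left out ...]
 0.15 ,  0.155]))
top 125 [0.6421 0.0011 0.1356] [ 0.62868079 -0.02549274] [0.66127139 0.03768609] (array([644.9,   6.5]), array([28.4, 64. ]), 4.6)
left 293 [0.6094 0.0757 0.0531] [0.55989857 0.04200015] [0.67721444 0.11202848] (array([619.9,  75.9]), array([118.3,  67.2]), 3.8)
right 443 [ 0.63   -0.0766  0.0529] [ 0.57135135 -0.10915143] [ 0.70927598 -0.04202651] (array([640.3, -75.6]), array([137.9,  67.1]), 0.1)
tall 429 [ 0.6395 -0.0024  0.1094] [ 0.62793431 -0.02832258] [0.66184931 0.03768609] (array([644.3,   5.1]), array([29.3, 67. ]), 6.3)
stop 130 [ 0.665  -0.0189  0.0617] [ 0.59737909 -0.10209923] [0.69416854 0.11525565] (array([646.3,   4.1]), array([ 86., 218.]), 3.7)
222 164 2
```

```bash
cat >> h.py <<'E'
from scipy.spatial.transform import Rotation as Ro
def tool():
    o=ctrl.get_obs(); q=o["eef_rot"]; return np.array(o["eef_pos"]),Ro.from_quat([q[1],q[2],q[3],q[0]]),o
E
python3 - <<'E'
from h import *
p,R,o=tool(); print(R.as_matrix().round(3))
c=ctrl.get_calibration("wrist");Rc=np.array(c["R"]);print("cam pos",-Rc.T@np.array(c["t"]),"fwd",Rc[2])
# what's tall behind the tray
W=cloud("side",np.load("pics/side0.npy"))
x,y,z=W[...,0],W[...,1],W[...,2]
for y0 in np.arange(-.3,.45,.05):
  print(round(y0,2),[ (round(float(np.nanmax(z[(x>a)&(x<a+.05)&(y>y0)&(y<y0+.05)],initial=-1)),3)) for a in np.arange(.4,1.05,.05)])
E
```

```text
[[ 0.394 -0.    -0.919]
 [ 0.919 -0.     0.394]
 [-0.    -1.     0.   ]]
cam pos [0.1493684  0.56107303 0.37279622] fwd [ 0.29924201 -0.12942389 -0.94535902]
-0.3 [0.023, 0.006, 0.025, 0.053, 0.053, 0.078, 0.079, 0.072, 0.089, 0.087, 0.458, -1.0, -1.0]
-0.25 [0.022, 0.013, 0.006, 0.006, 0.006, 0.006, 0.006, 0.078, 0.09, 0.09, 0.471, -1.0, -1.0]
-0.2 [0.005, 0.006, 0.006, 0.006, 0.006, 0.006, 0.005, 0.074, 0.165, 0.164, 0.483, -1.0, -1.0]
-0.15 [0.004, 0.005, 0.005, 0.057, 0.056, 0.064, 0.048, 0.007, 0.165, 0.166, 0.495, -1.0, -1.0]
-0.1 [0.006, 0.006, 0.006, 0.057, 0.058, 0.064, 0.046, 0.006, 0.164, 0.164, 0.508, -1.0, -1.0]
-0.05 [0.006, 0.005, 0.023, 0.055, 0.144, 0.142, 0.049, 0.007, 0.164, 0.165, 0.52, -1.0, -1.0]
-0.0 [0.005, 0.007, 0.034, 0.056, 0.141, 0.141, 0.045, 0.006, 0.164, 0.165, 0.533, -1.0, -1.0]
0.05 [0.006, 0.006, 0.029, 0.057, 0.057, 0.065, 0.009, 0.006, 0.164, 0.164, 0.544, -1.0, -1.0]
0.1 [0.006, 0.006, 0.037, 0.055, 0.057, 0.066, 0.004, 0.005, 0.163, 0.164, 0.549, -1.0, -1.0]
0.15 [0.005, 0.005, 0.005, 0.007, 0.071, 0.13, 0.132, 0.123, 0.1, 0.105, 0.533, -1.0, -1.0]
0.2 [0.033, 0.032, 0.032, 0.005, 0.13, 0.128, 0.128, 0.107, 0.111, 0.102, 0.498, -1.0, -1.0]
0.25 [0.175, 0.195, 0.216, 0.234, 0.225, 0.209, 0.177, 0.18, 0.197, 0.192, 0.461, -1.0, -1.0]
0.3 [0.176, 0.207, 0.23, 0.244, 0.243, 0.238, 0.239, 0.24, 0.242, 0.233, 0.425, -1.0, -1.0]
0.35 [0.098, 0.171, 0.235, 0.24, 0.234, 0.215, 0.219, 0.207, 0.224, 0.234, 0.388, -1.0, -1.0]
0.4 [0.169, 0.201, 0.233, 0.245, 0.19, 0.206, 0.211, 0.22, 0.222, -1.0, 0.353, -1.0, -1.0]
```

View pics/side0z.png

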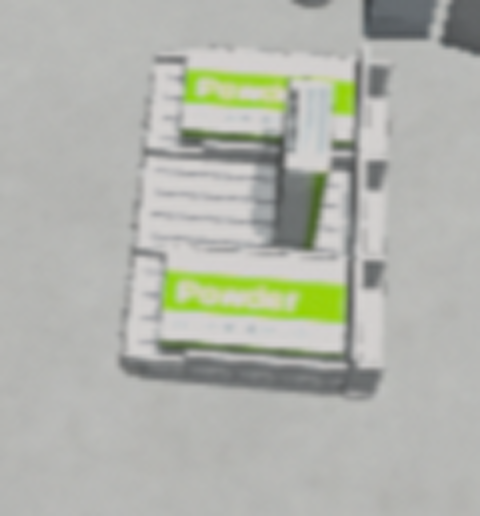

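The zoomed side view shows the lanes empty apart from the cartons. The standing carton's top is at about (310,110) in the zoom, and the back-stop is the vertical strip at x≈370. Next I'll go to a viewing pose with the jaws turned across the lane.

Call:
step_arm --pt "0 -0.9 0 0 -0.55 0 1" --pt "0 -0.9 0 0 -0.55 0 1" --pt "0 -0.9 0 0 -0.55 0 1" --pt "0 -0.9 0 0 -0.55 0 1" --pt "0 -0.9 0 0 -0.55 0 1" --pt "0 0 0 -0.92 0 -0.4 1" --pt "0 0 0 -0.92 0 -0.4 1" --pt "0 0 0 -0.92 0 -0.4 1" --pt "0 0 0 -0.92 0 -0.4 1" --pt "0 0 0 -0.92 0 -0.4 1"

```text
time_s: 2.4
eef_pos: [0.2958, 0.3938, 0.3139]
eef_rot: [-0.483, 0.483, 0.517, -0.516]
wrist_force: [0.3, -0.2, 0.8]
opening: 0.999
```

Call:
step_arm --pt "0 0 0 -0.92 0 -0.4 1" --pt "0 0 0 -0.92 0 -0.4 1" --pt "0 0 0 -0.92 0 -0.4 1" --pt "0 0 0 -0.92 0 -0.4 1" --pt "0 0 0 -0.92 0 -0.4 1" --pt "0 0 0 -0.92 0 -0.4 1" --pt "0 0 0 -0.92 0 -0.4 1" --pt "0 0 0 -0.92 0 -0.4 1" --pt "0 0 0 -0.92 0 -0.4 1" --pt "0 0 0 -0.92 0 -0.4 1"

```text
time_s: 3.4
eef_pos: [0.434, 0.1262, 0.314]
eef_rot: [-0.483, 0.483, 0.516, -0.516]
wrist_force: [0.3, -0.2, -0.3]
opening: 1.002
```

Call:
step_arm --pt "0 0 0 -0.92 0 -0.4 1" --pt "0 0 0 -0.92 0 -0.4 1" --pt "0 0 0 -0.92 0 -0.4 1" --pt "0 0 0 -0.92 0 -0.4 1" --pt "0 0 0 -0.92 0 -0.4 1" --pt "0 0 0 0 0 0 1" --pt "0 0 0 0 0 0 1"

```text
time_s: 4.1
eef_pos: [0.5025, -0.0066, 0.3136]
eef_rot: [0.484, -0.483, -0.516, 0.516]
wrist_force: [0.4, 0.5, -1.0]
opening: 0.999
```

```bash
python3 - <<'E'
from h import *
c=ctrl.get_calibration("wrist")
p,d=ctrl.camera("wrist"); W=cloud("wrist",d,c); np.save("pics/w1.npy",W)
cv2.imwrite("pics/w1.png",p); cv2.imwrite("pics/w1z.png",cv2.resize(p,(800,600)))
x,y,z=W[...,0],W[...,1],W[...,2]
print(tool()[2]["q"])
for nm,m in [("top",(z>.130)&(z<.142)&(abs(y)<.06)&(x>.6)&(x<.7)),("left",(z>.048)&(z<.0565)&(y>.042)&(y<.12)&(x>.5)&(x<.75)),("right",(z>.048)&(z<.0565)&(y<-.042)&(y>-.12)&(x>.5)&(x<.75))]:
    P=W[m]; print(nm,len(P),P.mean(0).round(4),rect(P[:,:2]))
    for s in np.linspace(P[:,1].min()+.006,P[:,1].max()-.006,6):
        q=P[abs(P[:,1]-s)<.004]; print("  y%.3f x %.4f %.4f"%(s,*np.percentile(q[:,0],[1,99])))
for th in ["tall_pack","stop"]:
    R=np.array(c["R"]);t=np.array(c["t"])
    print(th,[(round(a["p"],2),np.round(R.T@(np.array(a["point"])-t),4)) for a in ctrl.boxes_of(th,"wrist")[:2]])
E
```

```text
[-2.48771367e-01 -4.43607446e-02  1.67992638e+00  4.23771954e-04
  1.50670361e+00 -1.88572535e+00]
top 841 [0.6452 0.0038 0.1352] (array([646.4,   3.5]), array([26.8, 62. ]), 4.8)
  y-0.022 x 0.6363 0.6613
  y-0.012 x 0.6350 0.6598
  y-0.001 x 0.6342 0.6595
  y0.009 x 0.6333 0.6588
  y0.019 x 0.6326 0.6577
  y0.029 x 0.6319 0.6577
left 2520 [0.6207 0.074  0.0507] (array([621.6,  75.1]), array([114.8,  70.9]), 4.4)
  y0.048 x 0.5676 0.6799
  y0.060 x 0.5659 0.6794
  y0.072 x 0.5651 0.6785
  y0.084 x 0.5643 0.6775
  y0.097 x 0.5633 0.6767
  y0.109 x 0.6255 0.6763
right 2503 [ 0.6294 -0.0732  0.0509] (array([632.2, -74.2]), array([117.9,  64.2]), 1.2)
  y-0.101 x 0.5775 0.6914
  y-0.091 x 0.5765 0.6907
  y-0.080 x 0.5752 0.6898
  y-0.069 x 0.5750 0.6890
  y-0.059 x 0.5738 0.6882
  y-0.048 x 0.5741 0.6874
tall_pack [(0.82, array([0.6334, 0.0016, 0.1093]))]
stop [(0.7, array([ 0.5878, -0.0028,  0.0244]))]
```

View pics/w1z.png

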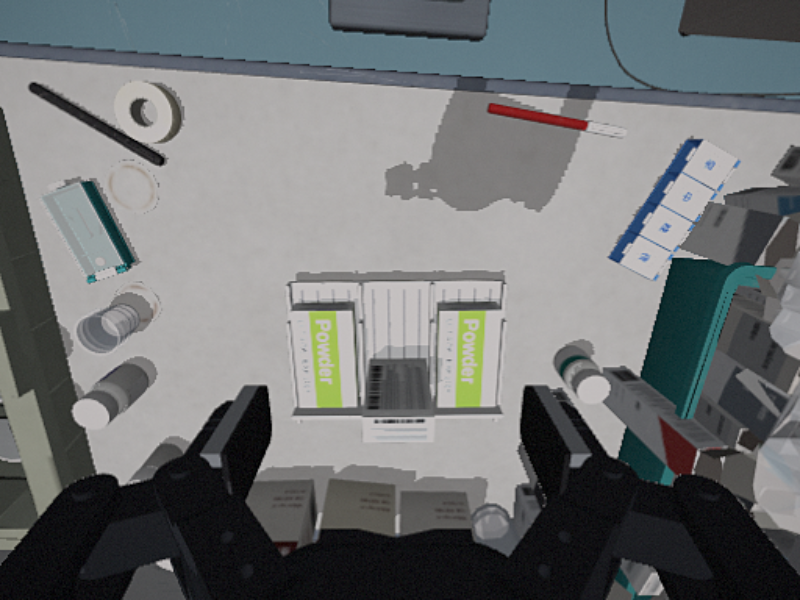

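The wrist view has the robot side at the top. The carton's top is at (398,430), between the neighbours at (325,355) and (468,355), and the tape is at (145,112). My fits put the carton top at (0.646, 0.0035), yaw about 4.5°, and the stop at x≈0.681. Next I'll tilt the tool 35° so that the whole 90° tip fits the wrist.

Call:
step_arm --pt "0 -0.1 0 0 0 0 1" --pt "1 0 0 0 0 0 1" --pt "1 0 0 0 0 0 1" --pt "1 0 0 0 0 0 1" --pt "1 0 0 0 0 0 1" --pt "1 0 0 0 0 0 1" --pt "0.83 0 0 0 0 0 1" --pt "0 0 0 0 0 0 1"

```text
time_s: 5.05
eef_pos: [0.5028, -0.0055, 0.3112]
eef_rot: [0.603, -0.311, -0.338, 0.652]
wrist_force: [0.5, 0.9, -0.5]
opening: 0.999
```

```bash
cat >> h.py <<'E'
yaw=np.radians(4.4); u=np.array([np.cos(yaw),np.sin(yaw),0]); Z=np.array([0,0,1.])
foot=np.array([.6334,.0026,.026])
def go(target,p=None,R=None):
    p0,R0,o=tool(); p=p0 if p is None else p; R=R0 if R is None else R
    return R.inv().apply(np.array(target)-p)/.03
E
python3 - <<'E'
from h import *
p,R,o=tool(); M=R.as_matrix(); print(p.round(4),M.round(3).tolist(),o["q"].round(3))
y=M[:,1]; g=foot+.015*u+.100*Z
T=g+.026*y; print("T",T, "pre",T-.09*y,"shift to pre",go(T-.09*y))
E
```

```text
[ 0.5028 -0.0055  0.3112] [[-0.079, -0.576, -0.814], [0.997, -0.044, -0.065], [0.001, -0.816, 0.578]] [-0.16   0.411  1.274 -0.154  2.054 -1.839]
T [0.63338143 0.0025986  0.1047764 ] pre [0.68521575 0.00658693 0.1782427 ] shift to pre [-0.08037727  0.09847887 -7.53579215]
```

Call:
step_arm --pt "0 0 0 0 0 -0.75 1" --pt "0 0 0 0 0 -0.75 1" --pt "0 0 0 0 0 -0.75 1" --pt "0 0 0 0 0 -0.75 1" --pt "0 0 0 0 0 -0.75 1" --pt "0 0 0 0 0 -0.75 1" --pt "0 0 0 0 0 -0.75 1" --pt "0 0 0 0 0 -0.75 1" --pt "0 0 0 0 0 -0.75 1" --pt "0 0 0 0 0 -0.75 1"

```text
time_s: 6.05
eef_pos: [0.6873, 0.0084, 0.1855]
eef_rot: [0.602, -0.315, -0.34, 0.651]
wrist_force: [-0.1, -0.2, 0.2]
opening: 0.995
```

Call:
step_arm --pt "0 0 0 -0.08 0.1 0 1" --pt "0 0 0 0 0 0 1"

```text
time_s: 6.25
eef_pos: [0.6843, 0.0054, 0.182]
eef_rot: [0.603, -0.314, -0.339, 0.651]
wrist_force: [-0.2, -0.9, 0.9]
opening: 1.002
```

```bash
python3 - <<'E'
from h import *
p,R,o=tool(); M=R.as_matrix(); print(p.round(4),M.round(3).tolist(),o["q"].round(3))
c=ctrl.get_calibration("wrist")
p,d=ctrl.camera("wrist"); cv2.imwrite("pics/w2.png",p)
W=cloud("wrist",d,c); z=W[...,2]
m=(z>.125)&(z<.145)&(abs(W[...,0]-.647)<.03)&(abs(W[...,1])<.045)
P=W[m]
if len(P): print(len(P),P.mean(0),rect(P[:,:2]))
g=foot+.015*u+.1*Z; y=M[:,1]; print(go(g+.026*y))
p,d=ctrl.camera("side"); cv2.imwrite("pics/s2.png",cv2.resize(p[120:260,200:360],None,fx=4,fy=4))
E
```

```text
[0.6843 0.0054 0.182 ] [[-0.077, -0.572, -0.817], [0.997, -0.044, -0.063], [0.0, -0.819, 0.574]] [-0.114  0.939  0.718 -0.125  2.084 -1.79 ]
2802 [0.64856107 0.00391185 0.13547474] (array([647.7,   3.8]), array([26.2, 61.9]), 4.5)
[ 0.03848589  3.12143089 -0.10175198]
```

View pics/w2.png

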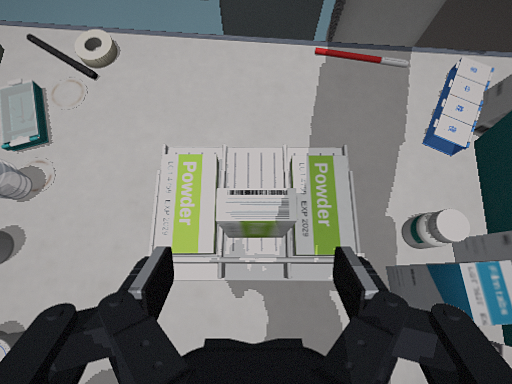

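View pics/s2.png

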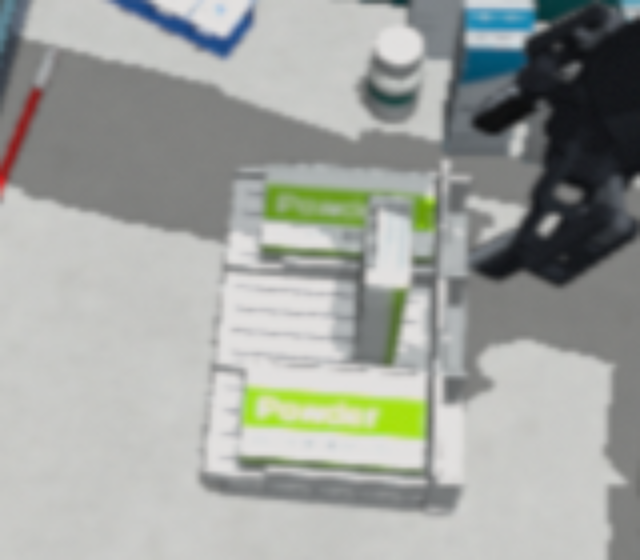

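The wrist view shows the carton (255,210) centred between the fingers, and the refit agrees to about 1.5 mm. I'll advance along the tool axis and close.

Call:
step_arm --pt "0 0 0 0.01 0.62 -0.03 1" --pt "0 0 0 0.01 0.62 -0.03 1" --pt "0 0 0 0.01 0.62 -0.03 1" --pt "0 0 0 0.01 0.62 -0.03 1" --pt "0 0 0 0.01 0.62 -0.03 1" --pt "0 0 0 0 0 0 1" --pt "0 0 0 0 0 0 1"

```text
time_s: 7.05
eef_pos: [0.6356, 0.003, 0.1053]
eef_rot: [0.602, -0.314, -0.339, 0.651]
wrist_force: [-0.4, 0.1, 0.2]
opening: 0.996
```

```bash
python3 - <<'E'
from h import *
p,R,o=tool(); M=R.as_matrix(); print(p.round(4),M[:,1].round(3),o["wrist_force"])
p,d=ctrl.camera("wrist"); cv2.imwrite("pics/w3.png",p)
p,d=ctrl.camera("side"); cv2.imwrite("pics/s3.png",cv2.resize(p[120:260,200:360],None,fx=4,fy=4))
E
```

```text
[0.6356 0.003  0.1053] [-0.57  -0.044 -0.82 ] [-0.44860788  0.05457318  0.24919779]
```

View pics/w3.png

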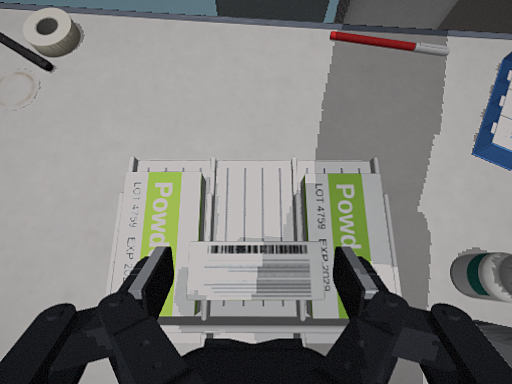

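View pics/s3.png

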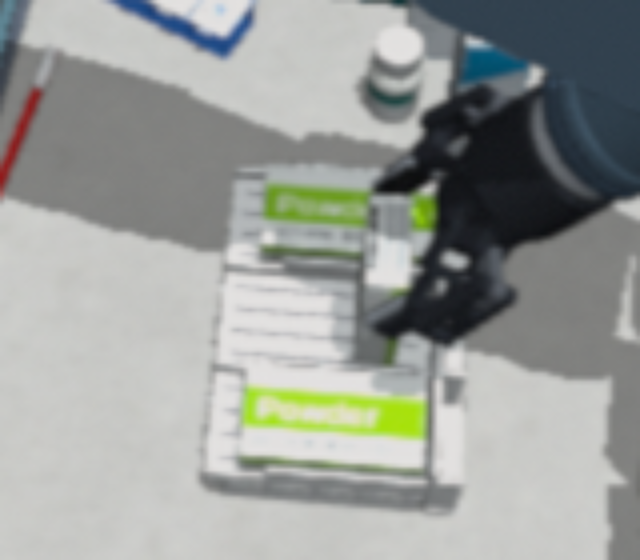

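The carton's top is at cols 188–328 and the pads are at about 172 and 335, so it is straddled and nearly centred. I'll nudge 1 mm and close in stages.

Call:
step_arm --pt "0 0 0 0.03 0 0 0.9" --pt "0 0 0 0 0 0 0.85" --pt "0 0 0 0 0 0 0.8" --pt "0 0 0 0 0 0 0.77" --pt "0 0 0 0 0 0 0.74" --pt "0 0 0 0 0 0 0.71" --pt "0 0 0 0 0 0 0.6" --pt "0 0 0 0 0 0 0.3" --pt "0 0 0 0 0 0 0" --pt "0 0 0 0 0 0 0"

```text
time_s: 8.15
eef_pos: [0.6353, 0.0039, 0.1038]
eef_rot: [0.603, -0.314, -0.339, 0.651]
wrist_force: [0.3, 0.5, 1.7]
opening: 0.732
```

```bash
python3 - <<'E'
from h import *
p,R,o=tool(); M=R.as_matrix(); print(p.round(4),M[:,1].round(3),o["wrist_force"],o["opening"])
c=ctrl.get_calibration("wrist")
p,d=ctrl.camera("wrist"); cv2.imwrite("pics/w4.png",p)
W=cloud("wrist",d,c); z=W[...,2]
m=(z>.127)&(z<.142)&(abs(W[...,0]-.647)<.03)&(abs(W[...,1])<.045)
P=W[m]
if len(P): print(len(P),P.mean(0),rect(P[:,:2]),np.linalg.lstsq(np.c_[P[:,:2]-P[:,:2].mean(0),np.ones(len(P))],P[:,2],rcond=None)[0])
E
```

```text
[0.6353 0.0039 0.1038] [-0.571 -0.044 -0.82 ] [0.29886154 0.48785443 1.71956397] 0.7320901495449312
9465 [0.6482858  0.00338242 0.13574807] (array([651.1,   2.3]), array([32.6, 86.2]), 4.2) [0.01977586 0.00466641 0.13574807]
```

View pics/w4.png

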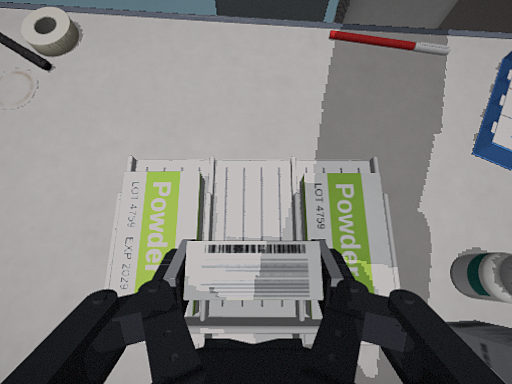

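The grip is firm at opening 0.732 (62 mm), with the carton at cols 185–322. Next I'll work out the arc about the foot edge.

```bash
cat >> h.py <<'E'
foot0=np.array([.6347,.0028,.026]); P0=np.array([.6353,.0039,.1038])
def arc(phi_from,phi_to,n,drag=.012,lift=.003):
    """tool-frame shifts (units) along arc from current measured pose"""
    p,R,o=tool(); ax=np.cross(Z,u) # tray y
    r0=P0-foot0; out=[]; pc=p; Rc=R
    for i in range(1,n+1):
        ph=np.radians(phi_from+(phi_to-phi_from)*i/n)
        f=foot0-drag*ph/(np.pi/2)*u+min(1,ph/np.radians(9))*lift*Z
        tgt=f+Ro.from_rotvec(-ax*ph).apply(r0)
        out.append(Rc.inv().apply(tgt-pc)/.03); pc=tgt
        Rc=Rc*Ro.from_rotvec([-np.radians((phi_to-phi_from)/n),0,0])
    return np.array(out)
E
python3 - <<'E'
from h import *
print(arc(0,30,10).round(2))
E
```

```text
[[-0.    0.06  0.14]
 [ 0.    0.06  0.14]
 [ 0.    0.06  0.14]
 [ 0.    0.09  0.12]
 [ 0.    0.08  0.12]
 [ 0.    0.08  0.12]
 [ 0.    0.08  0.12]
 [ 0.    0.08  0.12]
 [ 0.    0.08  0.12]
 [ 0.    0.08  0.12]]
```

Call:
step_arm --pt "-0.5 0 0 0 0.06 0.14 0" --pt "-0.5 0 0 0 0.06 0.14 0" --pt "-0.5 0 0 0 0.06 0.14 0" --pt "-0.5 0 0 0 0.09 0.12 0" --pt "-0.5 0 0 0 0.08 0.12 0" --pt "-0.5 0 0 0 0.08 0.12 0"

```text
time_s: 8.8
eef_pos: [0.6083, 0.0019, 0.1026]
eef_rot: [0.546, -0.405, -0.437, 0.589]
wrist_force: [-0.5, -0.2, -0.8]
opening: 0.734
```

```bash
python3 - <<'E'
from h import *
p,R,o=tool(); M=R.as_matrix(); print(p.round(4),M[:,1].round(3),np.degrees(np.arcsin(-M[0,1])),o["wrist_force"],o["opening"])
c=ctrl.get_calibration("side")
pp,d=ctrl.camera("side"); cv2.imwrite("pics/s5.png",cv2.resize(pp[120:260,200:360],None,fx=4,fy=4))
pp,d=ctrl.camera("scene"); cv2.imwrite("pics/c5.png",cv2.resize(pp[130:260,200:360],None,fx=4,fy=4))
print(tool()[0])
print(arc(18,48,10).round(2))
E
```

```text
[0.6083 0.0019 0.1026] [-0.29  -0.022 -0.957] 16.841172214084015 [-0.49431192 -0.19294726 -0.81460724] 0.7343708826308244
[0.60741116 0.00197074 0.10311666]
[[-0.01  0.07  0.08]
 [-0.    0.08  0.12]
 [-0.    0.08  0.12]
 [-0.    0.08  0.12]
 [-0.    0.08  0.12]
 [-0.    0.08  0.12]
 [-0.    0.08  0.12]
 [-0.    0.08  0.12]
 [-0.    0.08  0.12]
 [-0.    0.08  0.12]]
```

View pics/s5.png

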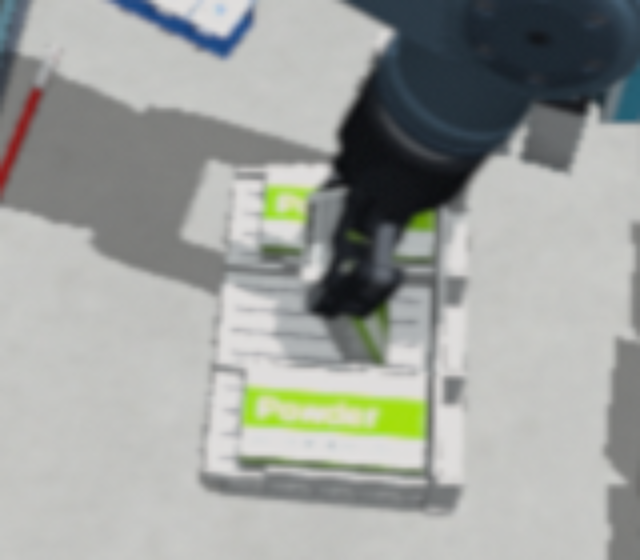

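View pics/c5.png

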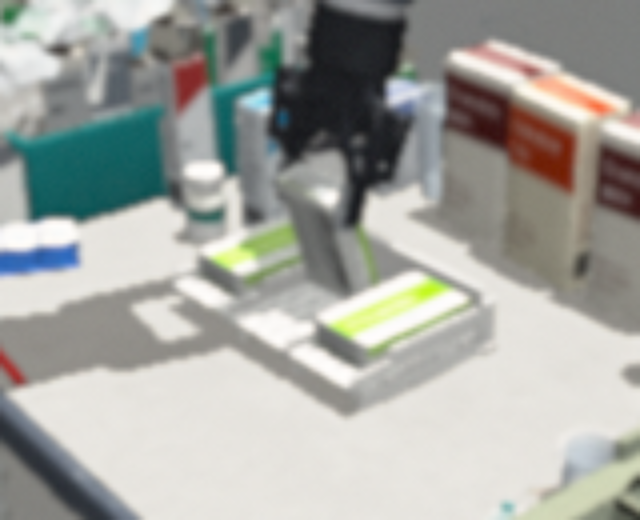

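The carton turns with the gripper, now about 18° tilted toward the front in both views, with its foot still between the neighbours. I'll continue the arc.

Call:
step_arm --pt "-0.5 0 0 0 0.08 0.12 0" --pt "-0.5 0 0 0 0.08 0.12 0" --pt "-0.5 0 0 0 0.08 0.12 0" --pt "-0.5 0 0 0 0.08 0.12 0" --pt "-0.5 0 0 0 0.08 0.12 0" --pt "-0.5 0 0 0 0.08 0.12 0" --pt "-0.5 0 0 0 0.08 0.12 0" --pt "-0.5 0 0 0 0.08 0.12 0" --pt "-0.5 0 0 0 0.08 0.12 0" --pt "-0.5 0 0 0 0.08 0.12 0"

```text
time_s: 9.9
eef_pos: [0.5721, -0.001, 0.0813]
eef_rot: [-0.423, 0.532, 0.575, -0.456]
wrist_force: [-0.1, -0.1, -0.6]
opening: 0.73
```

```bash
python3 - <<'E'
from h import *
p,R,o=tool(); M=R.as_matrix()
pp,d=ctrl.camera("scene"); cv2.imwrite("pics/c6.png",cv2.resize(pp[130:260,200:360],None,fx=4,fy=4))
p,R,o=tool(); M=R.as_matrix(); print(p.round(4),np.degrees(np.arcsin(-M[0,1])),o["wrist_force"],o["opening"])
print(arc(48,78,10).round(2))
E
```

```text
[ 5.697e-01 -4.000e-04  7.960e-02] -12.932640558859514 [ 0.16514729  1.23900952 -2.43489013] 0.7363772734076418
[[-0.02  0.02  0.07]
 [-0.    0.08  0.12]
 [-0.    0.08  0.12]
 [-0.    0.07  0.12]
 [-0.    0.07  0.12]
 [-0.    0.07  0.12]
 [-0.    0.07  0.12]
 [-0.    0.07  0.12]
 [-0.    0.07  0.12]
 [-0.    0.07  0.12]]
```

View pics/c6.png

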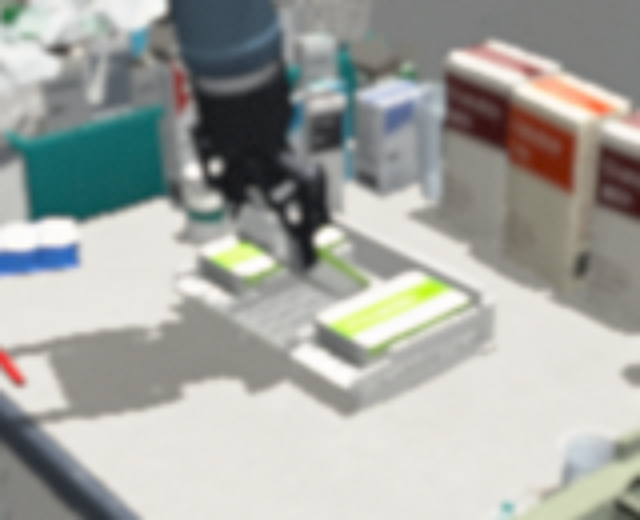

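It's at about 48°, with the foot low in the lane. Continuing.

Call:
step_arm --pt "-0.5 0 0 0 0.06 0.11 0" --pt "-0.5 0 0 0 0.07 0.12 0" --pt "-0.5 0 0 0 0.07 0.12 0" --pt "-0.5 0 0 0 0.07 0.12 0" --pt "-0.5 0 0 0 0.07 0.12 0" --pt "-0.5 0 0 0 0.07 0.12 0" --pt "-0.5 0 0 0 0.07 0.12 0" --pt "-0.5 0 0 0 0.07 0.12 0" --pt "-0.5 0 0 0 0.07 0.12 0" --pt "0 0 0 0 0 0 0"

```text
time_s: 10.95
eef_pos: [0.5536, 0.0, 0.0593]
eef_rot: [-0.298, 0.613, 0.661, -0.316]
wrist_force: [-1.0, -2.0, -0.3]
opening: 0.729
```

```bash
python3 - <<'E'
from h import *
c=ctrl.get_calibration("wrist")
pp,d=ctrl.camera("wrist"); cv2.imwrite("pics/w7.png",pp); W=cloud("wrist",d,c); np.save("pics/w7.npy",W)
pp,d=ctrl.camera("scene"); cv2.imwrite("pics/c7.png",cv2.resize(pp[130:260,200:360],None,fx=4,fy=4))
p,R,o=tool(); M=R.as_matrix(); print(p.round(4),np.degrees(np.arcsin(-M[0,1])),o["wrist_force"],o["opening"])
print(arc(75,90,5).round(2))
E
```

```text
[ 5.542e-01 -4.000e-04  5.980e-02] -38.40111172926489 [-1.50948702 -3.93078842 -1.03832615] 0.7314534816716314
[[-0.06  0.24  0.44]
 [ 0.    0.07  0.12]
 [ 0.    0.07  0.12]
 [ 0.    0.07  0.12]
 [ 0.    0.07  0.12]]
```

View pics/w7.png

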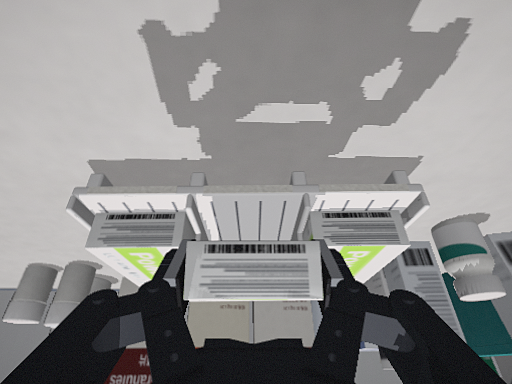

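View pics/c7.png

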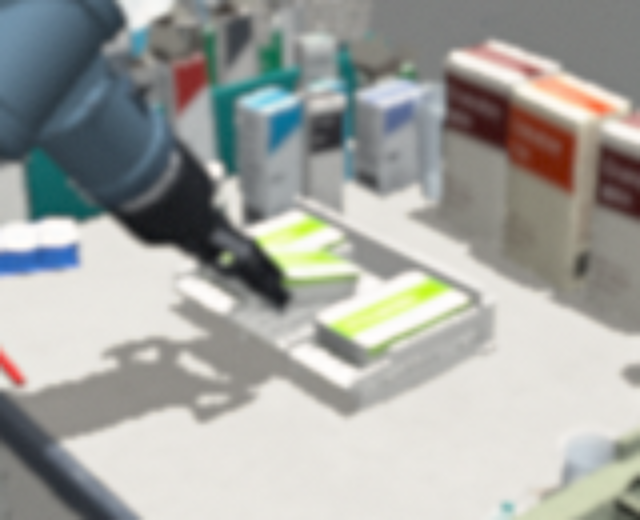

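```bash
cat >> h.py <<'E'
# grip transform: tool pose at grip
q0=[-0.314,-0.339,0.651,0.603]; Rg=Ro.from_quat(q0)
FR=Rg.inv().apply(foot0-P0)
TR=Rg.inv().apply(foot0+.111*Z-P0)
E
python3 - <<'E'
from h import *
p,R,o=tool(); print(o["q"].round(3),o["dq"].round(3),o["wrist_force"],o["torque"])
print("foot",p+R.apply(FR),"top",p+R.apply(TR))
M=R.as_matrix();print(M.round(3))
W=np.load("pics/w7.npy"); z=W[...,2]; 
# end face of carton, pixels
P=W[250:295,195:315].reshape(-1,3); c=P.mean(0); n=np.linalg.svd(P-c)[2][2]; print("end face",c,n,np.degrees(np.arctan2(abs(n[2]),abs(n[0]))), P.min(0),P.max(0))
E
```

```text
[-0.382  0.125  2.281  1.191  0.303 -3.118] [ 0.002 -0.003  0.001 -0.01  -0.005 -0.008] [-1.50948702 -3.93078842 -1.03832615] [-0.52873699  0.72295443 -0.5085261 ]
foot [0.6284354  0.00452884 0.0371106 ] top [ 0.52233674 -0.00404721  0.06858324]
[[-0.081  0.621 -0.779]
 [ 0.997  0.049 -0.064]
 [-0.002 -0.782 -0.623]]Traceback (most recent call last):
  File "<stdin>", line 7, in <module>
    u, s, vh = gufunc(a, signature=signature)
               ~~~~~~^^^^^^^^^^^^^^^^^^^^^^^^
    raise LinAlgError("SVD did not converge")
numpy.linalg.LinAlgError: SVD did not converge
```

The wrist is at joint 6's limit (−3.118) and near its singularity, so the last part of the tilt stalled. By grip geometry the foot edge has risen to about 37 mm. I'll ease back 6° about the pads to set the foot on the floor and drag it slightly forward. Then I'll let the carton pivot in the pads as I lower it.

Call:
step_arm --pt "0.17 0 0 0 -0.02 0.04 0" --pt "0.17 0 0 0 -0.02 0.05 0" --pt "0.17 0 0 0 -0.03 0.05 0"

```text
time_s: 11.35
eef_pos: [0.5502, -0.0008, 0.0597]
eef_rot: [-0.31, 0.603, 0.653, -0.337]
wrist_force: [0.7, -1.3, -0.2]
opening: 0.731
```

```bash
cat > st.py <<'E'
from h import *
p,R,o=tool(); M=R.as_matrix(); print(p.round(4),"tilt",np.degrees(np.arcsin(-M[0,1])).round(2),"F",o["wrist_force"].round(2),"op",round(o["opening"],3),"q",o["q"].round(3))
print("foot",(p+R.apply(FR)).round(4),"top",(p+R.apply(TR)).round(4),"g",(p-.026*M[:,1]).round(4), "yaw",np.degrees(np.arctan2(-M[0,0],M[1,0])).round(2),"roll",M[2,0].round(3))
E
python3 st.py
```

```text
[ 0.5502 -0.0008  0.0597] tilt -35.39 F [ 0.67 -1.34 -0.24] op 0.731 q [-0.37   0.115  2.258  0.927  0.32  -2.849]
foot [0.6232 0.0041 0.0331] top [ 0.5189 -0.0044  0.0701] g [ 0.5352 -0.002   0.0809] yaw 4.68 roll -0.002
```

Call:
step_arm --pt "0.17 0 0 0 -0.02 0.04 0" --pt "0.17 0 0 0 -0.02 0.04 0" --pt "0.17 0 0 0 -0.02 0.04 0" --pt "0 0 0 0 0.05 0.04 0" --pt "0 0 0 0 0 0 0"

```text
time_s: 11.85
eef_pos: [0.5456, -0.0009, 0.0568]
eef_rot: [-0.326, 0.595, 0.644, -0.353]
wrist_force: [2.0, -1.8, 0.2]
opening: 0.732
```

```bash
python3 st.py
```

```text
[ 0.5456 -0.0009  0.0568] tilt -32.4 F [ 2.02 -1.78  0.18] op 0.732 q [-0.358  0.116  2.236  0.727  0.349 -2.642]
foot [0.617  0.0037 0.0264] top [ 0.5148 -0.0044  0.0688] g [ 0.5316 -0.002   0.0787] yaw 4.52 roll -0.0
```

Call:
step_arm --pt "0.08 0 0 0 0.046 0.06 0" --pt "0.08 0 0 0 0.046 0.06 0" --pt "0.08 0 0 0 0.046 0.06 0" --pt "0 0 0 0 0 0 0"

```text
time_s: 12.25
eef_pos: [0.5431, -0.001, 0.0507]
eef_rot: [-0.334, 0.591, 0.639, -0.361]
wrist_force: [-2.4, -0.4, 6.8]
opening: 0.727
```

```bash
python3 st.py; python3 - <<'E'
from h import *
pp,d=ctrl.camera("scene"); cv2.imwrite("pics/c8.png",cv2.resize(pp[150:240,220:340],None,fx=6,fy=6,interpolation=2))
E
```

```text
[ 0.5431 -0.001   0.0507] tilt -30.98 F [-2.38 -0.45  6.8 ] op 0.727 q [-0.353  0.13   2.226  0.667  0.357 -2.581]
foot [0.6138 0.0035 0.0185] top [ 0.5126 -0.0044  0.0636] g [ 0.5297 -0.0021  0.073 ] yaw 4.45 roll 0.001
```

View pics/c8.png

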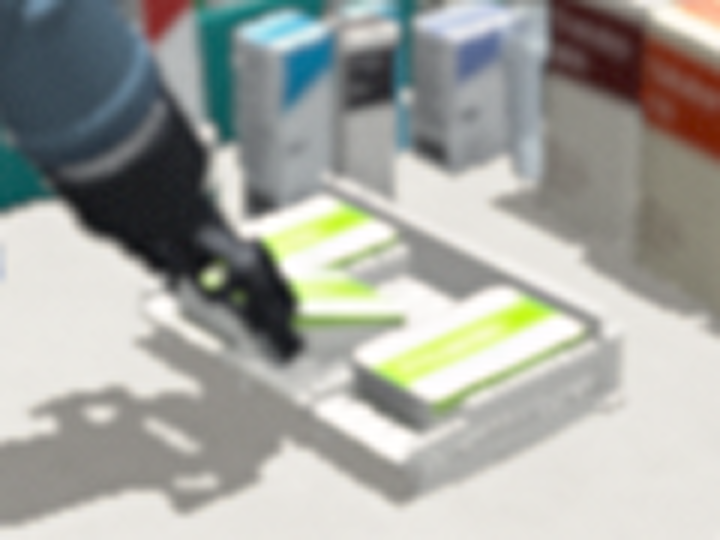

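Fz is 6.8 N: the foot is on the floor and the carton is pivoting in the pads as intended. Continuing to lower.

Call:
step_arm --pt "0.08 0 0 0 0.05 0.06 0" --pt "0.08 0 0 0 0.05 0.06 0" --pt "0.08 0 0 0 0.05 0.06 0" --pt "0.08 0 0 0 0.05 0.06 0" --pt "0.08 0 0 0 0.05 0.06 0" --pt "0 0 0 0 0 0 0"

```text
time_s: 12.9
eef_pos: [0.5387, -0.0012, 0.0394]
eef_rot: [-0.347, 0.584, 0.632, -0.374]
wrist_force: [-3.5, -1.1, 6.4]
opening: 0.729
```

```bash
python3 st.py
```

```text
[ 0.5387 -0.0012  0.0394] tilt -28.56 F [-3.55 -1.08  6.41] op 0.729 q [-0.344  0.157  2.208  0.577  0.37  -2.491]
foot [0.608  0.0031 0.0043] top [ 0.5089 -0.0046  0.0536] g [ 0.5263 -0.0022  0.0623] yaw 4.45 roll 0.001
```

Call:
step_arm --pt "0.08 0 0 0 0.057 0.056 0" --pt "0.08 0 0 0 0.057 0.056 0" --pt "0.08 0 0 0 0.057 0.056 0" --pt "0.08 0 0 0 0.057 0.056 0" --pt "0.08 0 0 0 0.057 0.056 0" --pt "0 0 0 0 0 0 0"

```text
time_s: 13.5
eef_pos: [0.5354, -0.0015, 0.028]
eef_rot: [-0.359, 0.577, 0.624, -0.387]
wrist_force: [-2.6, -0.9, 6.3]
opening: 0.73
```

```bash
python3 st.py; python3 - <<'E'
from h import *
pp,d=ctrl.camera("scene"); cv2.imwrite("pics/c9.png",cv2.resize(pp[150:240,220:340],None,fx=6,fy=6,interpolation=2))
E
```

```text
[ 0.5354 -0.0015  0.028 ] tilt -26.17 F [-2.63 -0.87  6.34] op 0.73 q [-0.335  0.188  2.188  0.495  0.385 -2.409]
foot [ 0.6031  0.0028 -0.01  ] top [ 0.5061 -0.0048  0.0434] g [ 0.5239 -0.0024  0.0513] yaw 4.45 roll 0.001
```

View pics/c9.png

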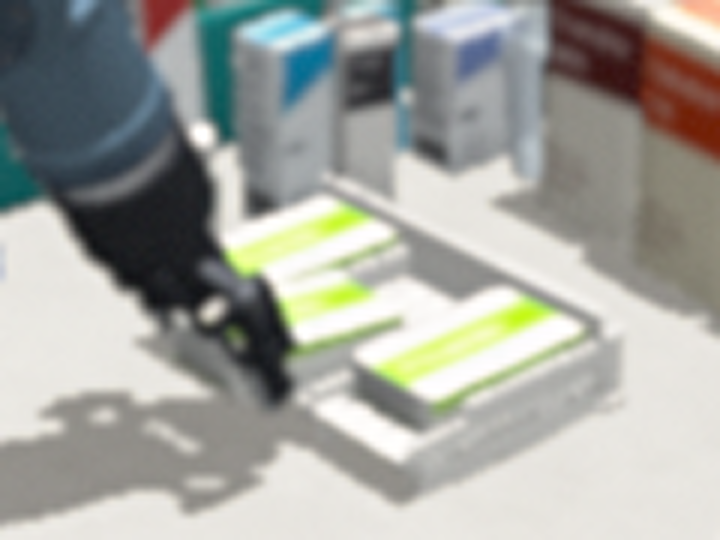

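Call:
step_arm --pt "0.08 0 0 0 0.049 0.06 0" --pt "0.08 0 0 0 0.049 0.06 0" --pt "0.08 0 0 0 0.049 0.06 0" --pt "0 0 0 0 0 0 0"

```text
time_s: 13.95
eef_pos: [0.5333, -0.0018, 0.0222]
eef_rot: [-0.366, 0.572, 0.619, -0.395]
wrist_force: [1.0, -0.2, 5.5]
opening: 0.734
```

```bash
python3 st.py; python3 - <<'E'
from h import *
c=ctrl.get_calibration("wrist")
pp,d=ctrl.camera("wrist"); cv2.imwrite("pics/w10.png",pp)
E
```

```text
[ 0.5333 -0.0018  0.0222] tilt -24.83 F [ 1.   -0.19  5.51] op 0.734 q [-0.33   0.203  2.176  0.45   0.396 -2.364]
foot [ 0.6002  0.0024 -0.0174] top [ 0.5044 -0.0051  0.0383] g [ 0.5224 -0.0026  0.0458] yaw 4.46 roll 0.001
```

View pics/w10.png

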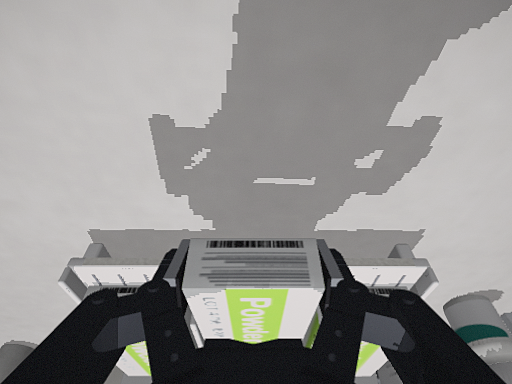

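Call:
step_arm --pt "0.05 0 0 0 0.042 0.034 0" --pt "0.05 0 0 0 0.042 0.034 0" --pt "0 0 0 0 0 0 0"

```text
time_s: 14.3
eef_pos: [0.5324, -0.0018, 0.019]
eef_rot: [-0.369, 0.57, 0.617, -0.398]
wrist_force: [-0.1, -0.9, 5.9]
opening: 0.727
```

```bash
python3 st.py
```

```text
[ 0.5324 -0.0018  0.019 ] tilt -24.23 F [-0.08 -0.89  5.88] op 0.727 q [-0.328  0.212  2.171  0.433  0.399 -2.346]
foot [ 0.5989  0.0023 -0.0213] top [ 0.5037 -0.0051  0.0354] g [ 0.5218 -0.0027  0.0427] yaw 4.45 roll 0.001
```

Call:
step_arm --pt "0.05 0 0 0 0.042 0.034 0" --pt "0 0 0 0 0 0 0"

```text
time_s: 14.5
eef_pos: [0.532, -0.0019, 0.0174]
eef_rot: [-0.37, 0.569, 0.616, -0.4]
wrist_force: [0.2, 0.7, 5.0]
opening: 0.731
```

```bash
python3 st.py; python3 - <<'E'
from h import *
for n in ["side","scene"]:
    pp,d=ctrl.camera(n); W=cloud(n,d); np.save(f"pics/{n}11.npy",W)
    z=W[...,2]; cv2.imwrite(f"pics/{n}11.png",cv2.resize(pp[150:250,220:340],None,fx=6,fy=6,interpolation=2))
    m=(W[...,0]>.565)&(W[...,0]<.625)&(abs(W[...,1])<.026)&(z>.045)&(z<.075)
    P=W[m]; a=np.linalg.lstsq(np.c_[P[:,:2]-P[:,:2].mean(0),np.ones(len(P))],P[:,2],rcond=None)[0]
    print(n,len(P),P.mean(0),a)
    for nm,s in (("L",.074),("R",-.074)):
        m=(W[...,0]>.58)&(W[...,0]<.66)&(abs(W[...,1]-s)<.02)&(z>.04)&(z<.06); print(nm,m.sum(),z[m].mean())
E
```

```text
[ 0.532  -0.0019  0.0174] tilt -23.93 F [0.21 0.73 4.96] op 0.731 q [-0.327  0.216  2.168  0.424  0.401 -2.337]
foot [ 0.5982  0.0023 -0.0232] top [ 0.5034 -0.0052  0.034 ] g [ 0.5215 -0.0027  0.0412] yaw 4.45 roll 0.001
side 409 [ 0.59299997 -0.00120802  0.05293845] [-0.01754282  0.01108287  0.05293845]
L 402 0.05269950222326766
R 490 0.05261762529687292
scene 141 [ 0.5929257 -0.004017   0.0535159] [-0.03405029  0.04714128  0.0535159 ]
L 133 0.05390326333805033
R 158 0.053838917664587975
```

View pics/scene11.png

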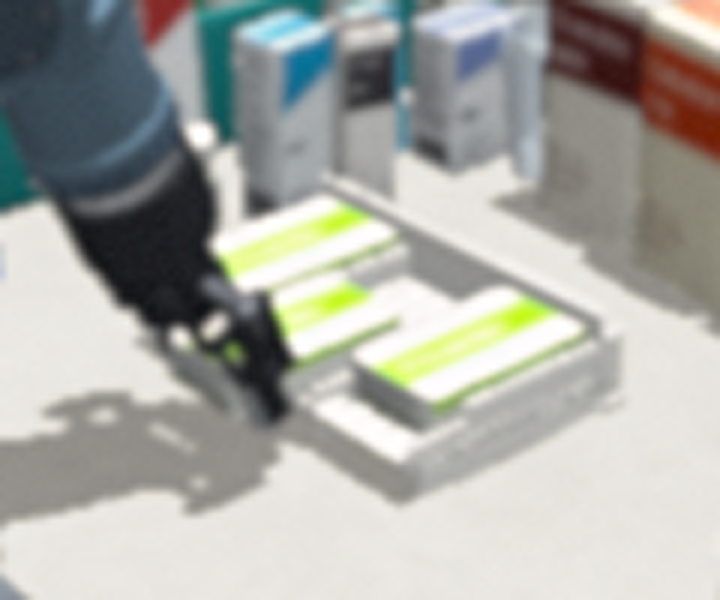

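The scene view shows the carton nearly flush with its neighbours, with a top slope of about 1–2°. I'll lower it slightly more, then release.

Call:
step_arm --pt "0 0 0 0 0.032 0.016 0" --pt "0 0 0 0 0 0 0"

```text
time_s: 14.8
eef_pos: [0.5318, -0.0018, 0.0163]
eef_rot: [-0.37, 0.569, 0.616, -0.4]
wrist_force: [-0.7, -0.1, 7.7]
opening: 0.729
```

```bash
python3 st.py
```

```text
[ 0.5318 -0.0018  0.0163] tilt -23.92 F [-0.72 -0.13  7.72] op 0.729 q [-0.327  0.219  2.169  0.427  0.399 -2.341]
foot [ 0.598   0.0023 -0.0243] top [ 0.5032 -0.0051  0.0329] g [ 0.5213 -0.0027  0.0401] yaw 4.45 roll 0.001
```

Call:
step_arm --pt "0 0 0 0 0.032 0.016 0" --pt "0 0 0 0 0 0 0"

```text
time_s: 15.0
eef_pos: [0.5318, -0.0018, 0.0159]
eef_rot: [-0.37, 0.569, 0.616, -0.399]
wrist_force: [-8.0, -0.5, 19.3]
opening: 0.73
```

```bash
python3 st.py
```

```text
[ 0.5318 -0.0018  0.0159] tilt -23.94 F [-7.99 -0.45 19.27] op 0.73 q [-0.327  0.22   2.169  0.43   0.397 -2.344]
foot [ 0.598   0.0024 -0.0247] top [ 0.5032 -0.0051  0.0324] g [ 0.5212 -0.0026  0.0397] yaw 4.47 roll 0.001
```

Fz jumped to 19 N, so the carton is flat on the floor. I'll back off a little and open gently.

Call:
step_arm --pt "0 0 0 0 -0.03 -0.015 0" --pt "0 0 0 0 0 0 0.7" --pt "0 0 0 0 0 0 0.74" --pt "0 0 0 0 0 0 0.77" --pt "0 0 0 0 0 0 0.8" --pt "0 0 0 0 0 0 0.87" --pt "0 0 0 0 0 0 0.95" --pt "0 0 0 0 0 0 1"

```text
time_s: 15.8
eef_pos: [0.5303, -0.0014, 0.015]
eef_rot: [-0.372, 0.569, 0.615, -0.4]
wrist_force: [0.5, -0.1, 0.5]
opening: 1.001
```

```bash
python3 st.py; cat > look.py <<'E'
from h import *
import sys
tag=sys.argv[1]
for n in ["side","scene","wrist"]:
    c=ctrl.get_calibration(n)
    pp,d=ctrl.camera(n); W=cloud(n,d,c); z=W[...,2]
    cv2.imwrite(f"pics/{n}{tag}.png",pp if n=="wrist" else cv2.resize(pp[150:250,220:340],None,fx=6,fy=6,interpolation=2))
    m=(W[...,0]>.53)&(W[...,0]<.66)&(abs(W[...,1])<.026)&(z>.044)&(z<.060)
    P=W[m]
    if len(P)<30: print(n,len(P)); continue
    a=np.linalg.lstsq(np.c_[P[:,:2]-P[:,:2].mean(0),np.ones(len(P))],P[:,2],rcond=None)[0]
    s=(P-[.627,.0005,0])@u
    print(n,len(P),P.mean(0).round(4),"slope",a[:2].round(3),"along-lane rel stop",(np.percentile(s,[.5,99.5])-.054).round(4))
    for y0 in (.074,-.074):
        m=(abs(W[...,1]-y0)<.02)&(z>.046)&(z<.0575)&(W[...,0]>.53)&(W[...,0]<.70); s=(W[m]-[.627,.0005,0])@u-.054
        if m.sum()>20: print("  nb",y0,z[m].mean().round(4),np.percentile(s,[.5,99.5]).round(4))
E
python3 look.py 12
```

```text
[ 0.5303 -0.0014  0.015 ] tilt -23.76 F [ 0.52 -0.12  0.54] op 1.001 q [-0.327  0.22   2.17   0.428  0.399 -2.34 ]
foot [ 0.5964  0.0027 -0.0258] top [ 0.5017 -0.0047  0.0316] g [ 0.5198 -0.0023  0.0388] yaw 4.38 roll 0.003
side 639 [ 5.751e-01 -1.000e-04  5.260e-02] slope [-0.002 -0.005] along-lane rel stop [-0.1509 -0.0617]
  nb 0.074 0.0526 [-0.1085  0.0002]
  nb -0.074 0.0526 [-0.1099  0.0014]
scene 154 [ 0.5896 -0.0035  0.0534] slope [-0.019  0.035] along-lane rel stop [-0.1472 -0.0627]
  nb 0.074 0.0539 [-0.102   0.0051]
  nb -0.074 0.0536 [-0.1142  0.0046]
wrist 2801 [ 5.467e-01 -5.000e-04  5.070e-02] slope [-0.002 -0.002] along-lane rel stop [-0.1516 -0.1115]
  nb -0.074 0.0511 [-0.0849 -0.055 ]
```

View pics/wrist12.png

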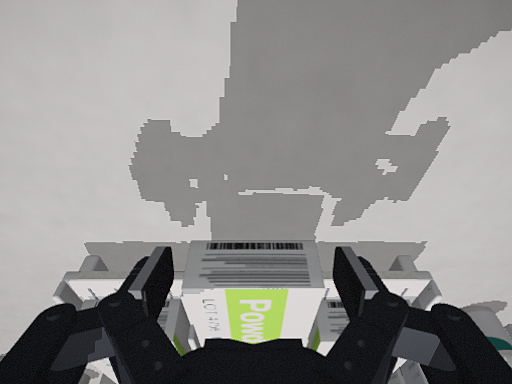

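View pics/scene12.png

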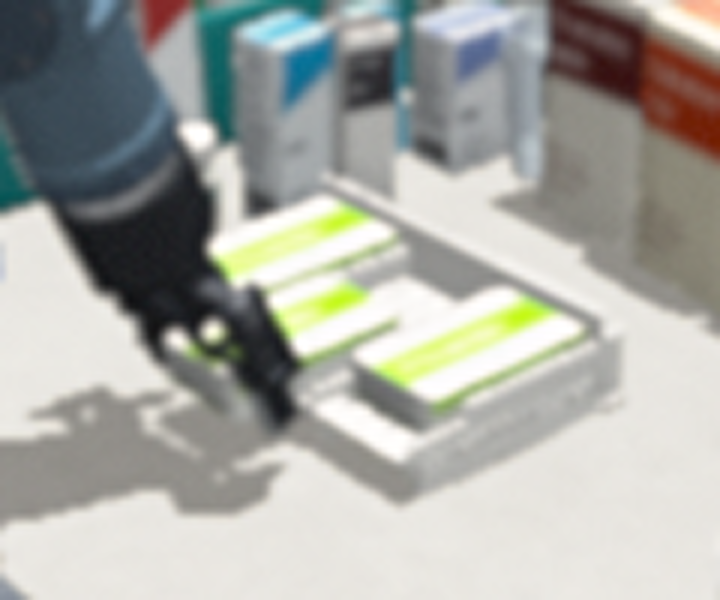

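The carton lies flat (slope ≈0, top at 52.6 mm, same as the neighbours). Its foot is about 60 mm from the stop, and its free end is at (255,265) in the wrist view. I'll retreat up along the tool and close.

Call:
step_arm --pt "0 0 0 0 -0.4 0 1" --pt "0 0 0 0 -0.6 0 1" --pt "0 0 0 0 -0.8 0 1" --pt "0 0 0 0 -0.8 0 1" --pt "0 0 0 0 -0.8 0 1" --pt "0.7 0 0 0 -0.3 0.7 0.8" --pt "0.7 0 0 0 -0.3 0.7 0.4" --pt "0.6 0 0 0 -0.3 0.7 0" --pt "0 0 0 0 0 0 0" --pt "0 0 0 0 0 0 0"

```text
time_s: 16.95
eef_pos: [0.422, -0.0101, 0.1129]
eef_rot: [-0.428, 0.528, 0.571, -0.461]
wrist_force: [-0.0, -0.6, -1.1]
opening: 0.139
```

```bash
python3 st.py; python3 look.py 13; python3 - <<'E'
from h import *
c=ctrl.get_calibration("wrist"); pp,d=ctrl.camera("wrist"); W=cloud("wrist",d,c); np.save("pics/w13.npy",W)
z=W[...,2]
for x0 in np.arange(.515,.63,.015):
    m=(abs(W[...,0]-x0)<.004)&(abs(W[...,1])<.042)&(z>.046)&(z<.056); y=W[...,1][m]
    if len(y)>5: print(x0.round(3),len(y),y.min().round(4),y.max().round(4),((y.min()+y.max())/2).round(4))
m=(abs(W[...,1])<.025)&(z>.046)&(z<.056)&(W[...,0]>.48); 
for y0 in (-.03,-.02,-.01,0,.01,.02): 
    q=W[...,0][m&(abs(W[...,1]-y0)<.004)]; print(y0,q.min() if len(q) else None)
E
```

```text
[ 0.422  -0.0101  0.1129] tilt -11.97 F [-0.05 -0.63 -1.09] op 0.139 q [-0.382 -0.173  2.24   0.121  0.89  -2.096]
foot [ 0.4784 -0.0068  0.0594] top [ 0.3974 -0.0131  0.135 ] g [ 0.4166 -0.0106  0.1383] yaw 4.36 roll 0.002
side 640 [ 5.751e-01 -2.000e-04  5.260e-02] slope [0.002 0.001] along-lane rel stop [-0.1505 -0.0617]
  nb 0.074 0.0525 [-0.1084  0.0002]
  nb -0.074 0.0526 [-0.11   -0.0005]
scene 235 [ 0.5753 -0.0021  0.0532] slope [-0.014  0.038] along-lane rel stop [-0.1499 -0.0614]
  nb 0.074 0.0535 [-0.1134  0.0046]
  nb -0.074 0.0533 [-0.1137  0.0049]
wrist 333 [0.5912 0.0019 0.0506] slope [-0.001  0.006] along-lane rel stop [-0.1189 -0.0638]
  nb 0.074 0.0505 [-0.1016 -0.0879]
  nb -0.074 0.0508 [-0.103  -0.0839]
0.515 7 -0.035 -0.0324 -0.0337
0.56 16 -0.0038 0.0034 -0.0002
0.575 40 -0.004 0.0055 0.0008
0.59 47 -0.0032 0.007 0.0019
0.605 50 -0.0033 0.0093 0.003
0.62 6 -0.0012 0.0089 0.0039
-0.03 None
-0.02 None
-0.01 None
0 0.5603533930842054
0.01 0.5839417459546754
0.02 0.5060433893287585
```

View pics/wrist13.png

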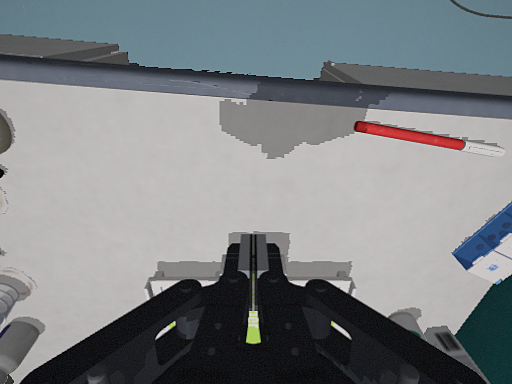

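View pics/side13.png

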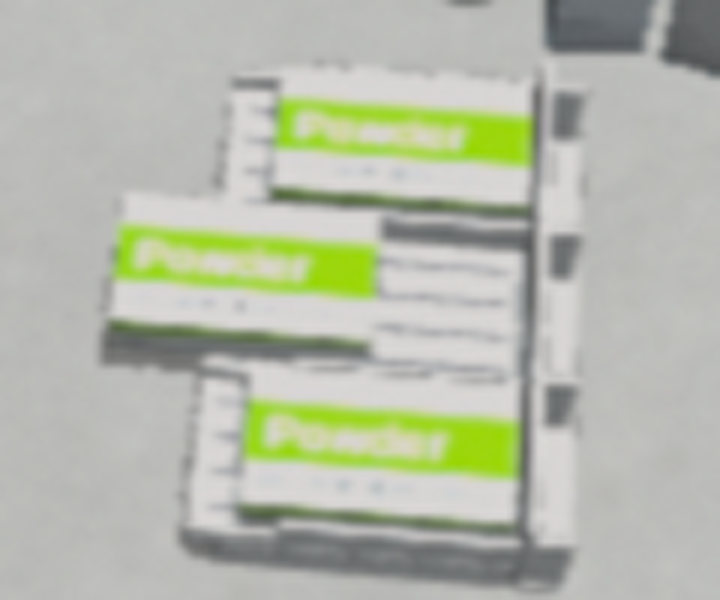

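The side view shows the carton flat and overhanging the front, in its lane. I'll measure its pose relative to the lane from depth.

```bash
python3 - <<'E'
from h import *
for n in ("side","side"):
    pp,d=ctrl.camera(n); W=cloud(n,d); z=W[...,2]
    for nm,x0,x1,y0 in (("mid",.50,.64,-.002),("L",.55,.69,.076),("R",.55,.70,-.074)):
        m=(z>.049)&(z<.0565)&(W[...,0]>x0)&(W[...,0]<x1)&(abs(W[...,1]-y0)<.045)
        m=cv2.morphologyEx(m.astype(np.uint8),cv2.MORPH_OPEN,np.ones((5,5)))>0
        P=W[m][:,:2]; print(nm,len(P),rect(P),P.mean(0).round(4))
    # by x slices, y ranges with z>.049
    for x0 in np.arange(.515,.69,.012):
        m=(abs(W[...,0]-x0)<.005)&(z>.049)&(z<.057)&(abs(W[...,1])<.12); y=np.sort(W[...,1][m])
        if len(y)<4: continue
        k=np.where(np.diff(y)>.004)[0]; seg=np.split(y,k+1); print(x0.round(3),[(s[0].round(4),s[-1].round(4)) for s in seg if len(s)>3])
    break
E
```

```text
mid 885 (array([5.643e+02, 4.000e-01]), array([110.9,  65. ]), 2.9) [ 5.647e-01 -5.000e-04]
L 779 (array([620.7,  74.8]), array([108.9,  65.2]), 6.1) [0.6234 0.0737]
R 962 (array([630.9, -71.2]), array([109.9,  63.9]), 4.8) [ 0.6319 -0.0729]
0.515 [(np.float64(-0.0344), np.float64(0.0288))]
0.527 [(np.float64(-0.0335), np.float64(0.029))]
0.539 [(np.float64(-0.0335), np.float64(0.0295))]
0.551 [(np.float64(-0.0318), np.float64(0.0307))]
0.563 [(np.float64(-0.0298), np.float64(0.0296)), (np.float64(0.0952), np.float64(0.1018))]
0.575 [(np.float64(-0.1061), np.float64(-0.0465)), (np.float64(-0.0306), np.float64(0.0316)), (np.float64(0.0389), np.float64(0.1042))]
0.587 [(np.float64(-0.1061), np.float64(-0.0455)), (np.float64(-0.029), np.float64(0.0341)), (np.float64(0.04), np.float64(0.1016))]
0.599 [(np.float64(-0.1095), np.float64(-0.0421)), (np.float64(-0.0297), np.float64(0.0335)), (np.float64(0.0405), np.float64(0.1024))]
0.611 [(np.float64(-0.1048), np.float64(-0.0431)), (np.float64(-0.0273), np.float64(0.0347)), (np.float64(0.0431), np.float64(0.1095))]
0.623 [(np.float64(-0.1043), np.float64(-0.0411)), (np.float64(-0.0239), np.float64(-0.0186)), (np.float64(-0.0136), np.float64(-0.0069)), (np.float64(0.0428), np.float64(0.105))]
0.635 [(np.float64(-0.1034), np.float64(-0.039)), (np.float64(0.0431), np.float64(0.1066))]
0.647 [(np.float64(-0.1018), np.float64(-0.0393)), (np.float64(0.0452), np.float64(0.1093))]
0.659 [(np.float64(-0.101), np.float64(-0.0374)), (np.float64(0.0462), np.float64(0.1064))]
0.671 [(np.float64(-0.0993), np.float64(-0.0381)), (np.float64(0.0478), np.float64(0.1092))]
0.683 [(np.float64(-0.0986), np.float64(-0.0375)), (np.float64(0.0318), np.float64(0.0402))]
```

```bash
python3 st.py; python3 - <<'E'
from h import *
p,R,o=tool()
print("to pre",go([.480,-.0055,.036]).round(2))
print("lane 10mm",(R.inv().apply(u*.010)/.03).round(3))
E
```

```text
[ 0.4213 -0.01    0.1124] tilt -11.83 F [-0.43 -0.62 -0.6 ] op 0.0 q [-0.381 -0.172  2.24   0.12   0.892 -2.095]
foot [ 0.4775 -0.0066  0.0587] top [ 0.3968 -0.013   0.1346] g [ 0.416  -0.0105  0.1378] yaw 4.37 roll 0.003
to pre [-0.01  2.9  -1.4 ]
lane 10mm [ 0.     0.069 -0.326]
```

Call:
step_arm --pt "0 0 0 0 0.58 -0.28 0" --pt "0 0 0 0 0.58 -0.28 0" --pt "0 0 0 0 0.58 -0.28 0" --pt "0 0 0 0 0.58 -0.28 0" --pt "0 0 0 0 0.58 -0.28 0" --pt "0 0 0 0 0 0 0" --pt "0 0 0 0 0 0 0"

```text
time_s: 17.9
eef_pos: [0.4795, -0.0052, 0.0358]
eef_rot: [-0.43, 0.527, 0.57, -0.462]
wrist_force: [0.1, -0.2, 0.2]
opening: 0.003
```

```bash
python3 st.py; python3 look.py 14
```

```text
[ 0.4795 -0.0052  0.0358] tilt -11.73 F [ 0.07 -0.24  0.16] op 0.003 q [-0.315  0.142  2.136  0.129  0.679 -2.055]
foot [ 0.5356 -0.0017 -0.018 ] top [ 0.455  -0.0082  0.058 ] g [ 0.4742 -0.0057  0.0613] yaw 4.39 roll 0.003
side 652 [ 0.5752 -0.0007  0.0527] slope [-0.005  0.007] along-lane rel stop [-0.1506 -0.0618]
  nb 0.074 0.0527 [-0.1084  0.0004]
  nb -0.074 0.0527 [-0.11    0.0016]
scene 237 [ 0.5741 -0.0026  0.0533] slope [-0.011  0.028] along-lane rel stop [-0.15   -0.0641]
  nb 0.074 0.0538 [-0.1117  0.0052]
  nb -0.074 0.0533 [-0.1145  0.0044]
wrist 192 [ 0.5395 -0.0019  0.0507] slope [-0.005  0.005] along-lane rel stop [-0.1509 -0.132 ]
```

View pics/side14.png

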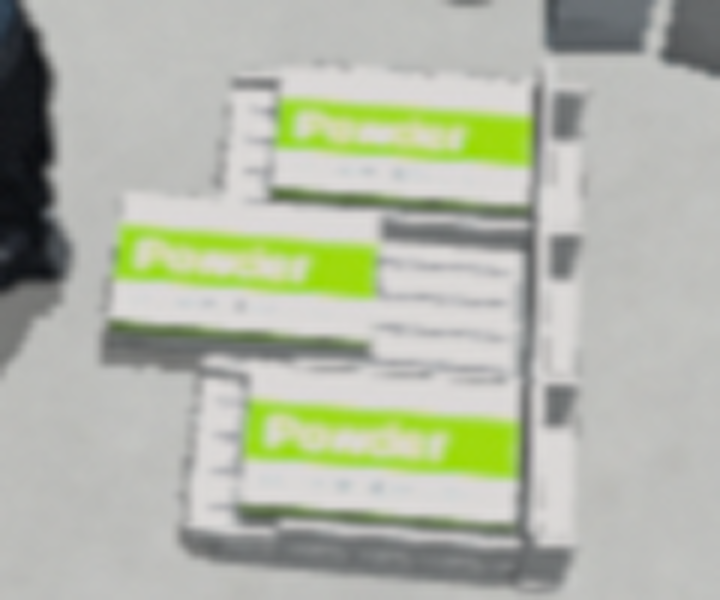

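The tip at (60,260) lines up with the middle of the carton's free end. Pushing along the lane.

Call:
step_arm --pt "0 0 0 0 0.055 -0.26 0" --pt "0 0 0 0 0.055 -0.26 0" --pt "0 0 0 0 0.055 -0.26 0" --pt "0 0 0 0 0.055 -0.26 0" --pt "0 0 0 0 0.055 -0.26 0" --pt "0 0 0 0 0.055 -0.26 0"

```text
time_s: 18.65
eef_pos: [0.5285, -0.0017, 0.0361]
eef_rot: [-0.429, 0.527, 0.57, -0.462]
wrist_force: [-1.1, -1.2, 0.7]
opening: 0.002
```

```bash
python3 st.py; python3 look.py 15
```

```text
[ 0.5285 -0.0017  0.0361] tilt -11.81 F [-1.09 -1.23  0.67] op 0.002 q [-0.273  0.237  2.017  0.114  0.697 -2.   ]
foot [ 0.5847  0.0017 -0.0176] top [ 0.5039 -0.0047  0.0583] g [ 0.5231 -0.0022  0.0615] yaw 4.38 roll 0.002
side 829 [ 5.943e-01 -4.000e-04  5.260e-02] slope [-0.001  0.012] along-lane rel stop [-0.1482 -0.0314]
  nb 0.074 0.0526 [-0.1084  0.0004]
  nb -0.074 0.0526 [-0.11   -0.0006]
scene 296 [ 0.5958 -0.0043  0.053 ] slope [-0.001  0.052] along-lane rel stop [-0.1511 -0.0316]
  nb 0.074 0.0539 [-0.0655  0.0042]
  nb -0.074 0.0532 [-0.114   0.0054]
wrist 586 [0.5625 0.0032 0.0493] slope [0.069 0.01 ] along-lane rel stop [-0.1414 -0.0837]
  nb 0.074 0.0493 [-0.1115 -0.0899]
  nb -0.074 0.0495 [-0.1131 -0.0897]
```

View pics/side15.png

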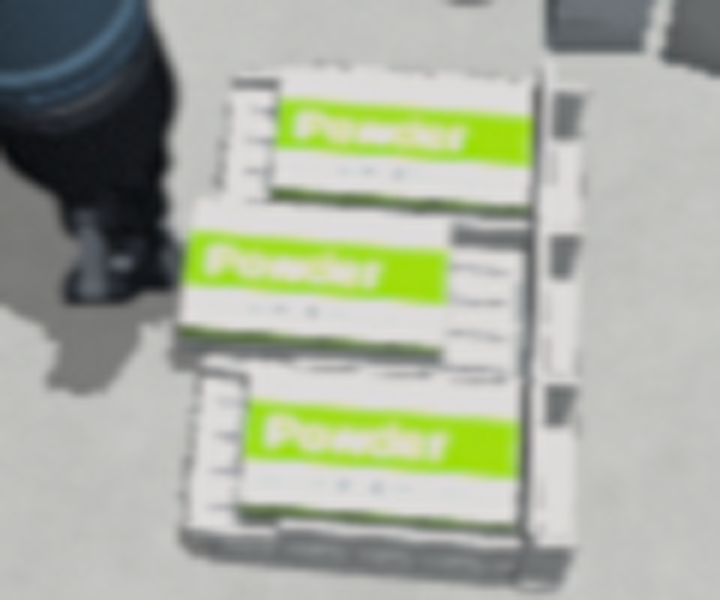

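Sliding well, with about 31 mm to go. I'll push 24 mm, then do small steps.

Call:
step_arm --pt "0 0 0 0 0.042 -0.195 0" --pt "0 0 0 0 0.042 -0.195 0" --pt "0 0 0 0 0.042 -0.195 0" --pt "0 0 0 0 0.042 -0.195 0" --pt "0 0 0 0 0 0 0"

```text
time_s: 19.3
eef_pos: [0.5528, -0.0001, 0.0364]
eef_rot: [-0.429, 0.527, 0.57, -0.461]
wrist_force: [-1.1, 0.2, 0.1]
opening: -0.004
```

```bash
python3 st.py; python3 look.py 16
```

```text
[ 5.528e-01 -1.000e-04  3.640e-02] tilt -11.89 F [-1.11  0.2   0.07] op -0.004 q [-0.256  0.282  1.957  0.107  0.709 -1.977]
foot [ 0.6091  0.0032 -0.0173] top [ 0.5282 -0.0031  0.0585] g [ 0.5474 -0.0006  0.0618] yaw 4.37 roll 0.002
side 715 [ 0.6118 -0.0008  0.0525] slope [-0.001  0.009] along-lane rel stop [-0.1231 -0.0212]
  nb 0.074 0.0526 [-0.1085  0.    ]
  nb -0.074 0.0527 [-0.11    0.0015]
scene 298 [ 0.6032 -0.005   0.0529] slope [0.002 0.052] along-lane rel stop [-0.145  -0.0216]
  nb 0.074 0.0534 [-0.1124  0.0053]
  nb -0.074 0.0534 [-0.1149  0.0065]
wrist 1446 [ 0.5569 -0.0006  0.0512] slope [-0.036  0.001] along-lane rel stop [-0.1459 -0.0627]
  nb 0.074 0.05 [-0.1113 -0.0704]
  nb -0.074 0.0502 [-0.1128 -0.0711]
```

Call:
step_arm --pt "0 0 0 0 0.016 -0.08 0" --pt "0 0 0 0 0.016 -0.08 0" --pt "0 0 0 0 0.016 -0.08 0" --pt "0 0 0 0 0.016 -0.08 0" --pt "0 0 0 0 0 0 0"

```text
time_s: 19.95
eef_pos: [0.5618, 0.0007, 0.0362]
eef_rot: [-0.429, 0.527, 0.57, -0.462]
wrist_force: [-0.1, 0.4, -0.6]
opening: 0.005
```

Call:
step_arm --pt "0 0 0 0 0.01 -0.05 0" --pt "0 0 0 0 0 0 0"

```text
time_s: 20.15
eef_pos: [0.5622, 0.001, 0.0359]
eef_rot: [-0.429, 0.527, 0.57, -0.462]
wrist_force: [-4.9, 0.2, 2.4]
opening: 0.003
```

Call:
step_arm --pt "0 0 0 0 0.01 -0.05 0" --pt "0 0 0 0 0 0 0"

```text
time_s: 20.35
eef_pos: [0.5624, 0.0012, 0.0355]
eef_rot: [-0.43, 0.526, 0.569, -0.463]
wrist_force: [-9.7, -1.6, 7.0]
opening: -0.004
```

```bash
sed -i 's/<.66)&(abs(W\[...,1\])/<.70)\&(abs(W[...,1])/; ' look.py; python3 st.py; python3 look.py 17
```

```text
[0.5624 0.0012 0.0355] tilt -11.57 F [-9.68 -1.59  6.98] op -0.004 q [-0.248  0.304  1.929  0.102  0.72  -1.966]
foot [ 0.6184  0.0046 -0.0185] top [ 0.538  -0.0018  0.0578] g [0.5572 0.0007 0.061 ] yaw 4.41 roll 0.003
side 851 [ 0.6294 -0.001   0.0525] slope [0.001 0.018] along-lane rel stop [-0.1134  0.0037]
  nb 0.074 0.0526 [-0.1085  0.0002]
  nb -0.074 0.0526 [-0.11    0.0016]
scene 349 [ 0.625  -0.0044  0.0528] slope [0.008 0.072] along-lane rel stop [-0.1348  0.0052]
  nb 0.074 0.0531 [-0.1131  0.0039]
  nb -0.074 0.0535 [-0.1153  0.0045]
wrist 1536 [ 5.672e-01 -2.000e-04  5.110e-02] slope [-0.037  0.015] along-lane rel stop [-0.1351 -0.053 ]
  nb 0.074 0.0503 [-0.1113 -0.062 ]
  nb -0.074 0.0504 [-0.1126 -0.0661]
```

View pics/side17.png

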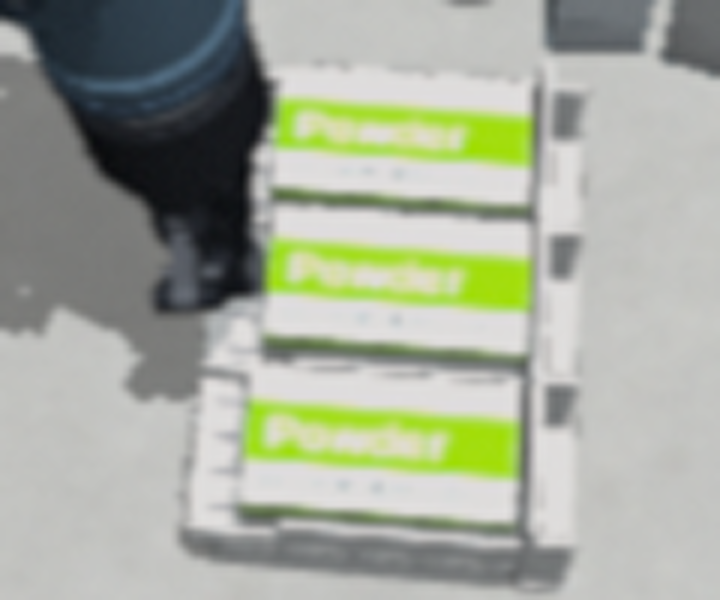

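The side view shows the carton's end at the back-stop, flush with its neighbours, and the push force rose to 10 N, so it is seated. Backing off and lifting clear.

Call:
step_arm --pt "0 0 0 0 -0.03 0.15 0" --pt "0 0 0 0 -0.06 0.3 0" --pt "0 0 0 0 -0.14 0.6 0" --pt "0 0 0 0 -0.5 0.6 0" --pt "0 0 0 0 -0.8 0.5 0" --pt "0 0 0 0 -0.9 0.4 0" --pt "0 0 0 0 -0.9 0.4 0" --pt "0 0 0 0 -0.9 0.3 0" --pt "0 0 0 0 0 0 0" --pt "0 0 0 0 0 0 0"

```text
time_s: 21.5
eef_pos: [0.4437, -0.0087, 0.1408]
eef_rot: [-0.428, 0.528, 0.57, -0.461]
wrist_force: [0.6, -0.2, -1.2]
opening: -0.001
```

```bash
python3 st.py; python3 look.py 18; python3 - <<'E'
from h import *
pp,d=ctrl.camera("side"); W=cloud("side",d); z=W[...,2]
for x0 in np.arange(.58,.68,.012):
    m=(abs(W[...,0]-x0)<.005)&(z>.049)&(z<.057)&(abs(W[...,1])<.12); y=np.sort(W[...,1][m]); k=np.where(np.diff(y)>.004)[0]
    print(x0.round(3),[(s[0].round(4),s[-1].round(4)) for s in np.split(y,k+1) if len(s)>3])
for n in ["side","scene"]:
    if n=="scene": ctrl.camera(n)
    c=ctrl.get_calibration(n); R=np.array(c["R"]);t=np.array(c["t"])
    for th in ["lying_pack_left","lying_pack_right","bottle_small","bottle_big","cups","tape","pillbox","cutter"]:
        r=ctrl.boxes_of(th,n); print(n,th,[(round(x["p"],2),np.round(R.T@(np.array(x["point"])-t),4)) for x in r[:1]])
print(ctrl.get_obs()["time_s"])
E
```

```text
[ 0.4437 -0.0087  0.1408] tilt -11.98 F [ 0.64 -0.23 -1.19] op -0.001 q [-0.355 -0.167  2.169  0.108  0.952 -2.056]
foot [ 0.5    -0.0054  0.0873] top [ 0.4191 -0.0117  0.163 ] g [ 0.4383 -0.0092  0.1663] yaw 4.34 roll 0.001
side 831 [ 0.6305 -0.0008  0.0525] slope [0.001 0.018] along-lane rel stop [-0.1068  0.004 ]
  nb 0.074 0.0526 [-0.1085  0.0004]
  nb -0.074 0.0528 [-0.1098  0.0033]
scene 352 [ 0.6269 -0.0026  0.0528] slope [0.012 0.056] along-lane rel stop [-0.1117  0.0048]
  nb 0.074 0.0536 [-0.1126  0.0048]
  nb -0.074 0.0532 [-0.114   0.0061]
wrist 316 [0.6533 0.0067 0.0506] slope [-0.006  0.006] along-lane rel stop [-0.0608  0.0029]
  nb 0.074 0.0489 [-0.1115 -0.1036]
  nb -0.074 0.0493 [-0.1128 -0.0307]
0.58 [(np.float64(-0.1071), np.float64(-0.0459)), (np.float64(-0.0306), np.float64(0.0337)), (np.float64(0.0402), np.float64(0.1037))]
0.592 [(np.float64(-0.1051), np.float64(-0.0444)), (np.float64(-0.0304), np.float64(0.0323)), (np.float64(0.0414), np.float64(0.1025))]
0.604 [(np.float64(-0.106), np.float64(-0.0434)), (np.float64(-0.0298), np.float64(0.0332)), (np.float64(
[... 1016 characters left out ...]
82, 0.0445]))]
side bottle_big [(0.83, array([ 0.6955, -0.3091,  0.0759]))]
side cups [(0.67, array([ 0.6233, -0.2955,  0.0329]))]
side tape [(0.65, array([ 0.4076, -0.2457,  0.02  ]))]
side pillbox [(0.74, array([0.4664, 0.2526, 0.0247]))]
side cutter [(0.82, array([ 0.5212, -0.3168,  0.0236]))]
scene lying_pack_left [(0.81, array([0.6035, 0.0713, 0.0533]))]
scene lying_pack_right [(0.74, array([ 0.6112, -0.0754,  0.0506]))]
scene bottle_small [(0.61, array([0.627 , 0.1916, 0.041 ]))]
scene bottle_big []
scene cups [(0.43, array([ 0.6231, -0.2896,  0.0416]))]
scene tape [(0.73, array([ 0.6092, -0.0014,  0.0497]))]
scene pillbox [(0.75, array([0.4534, 0.2555, 0.0272]))]
scene cutter []
22.55
```

View pics/side18.png

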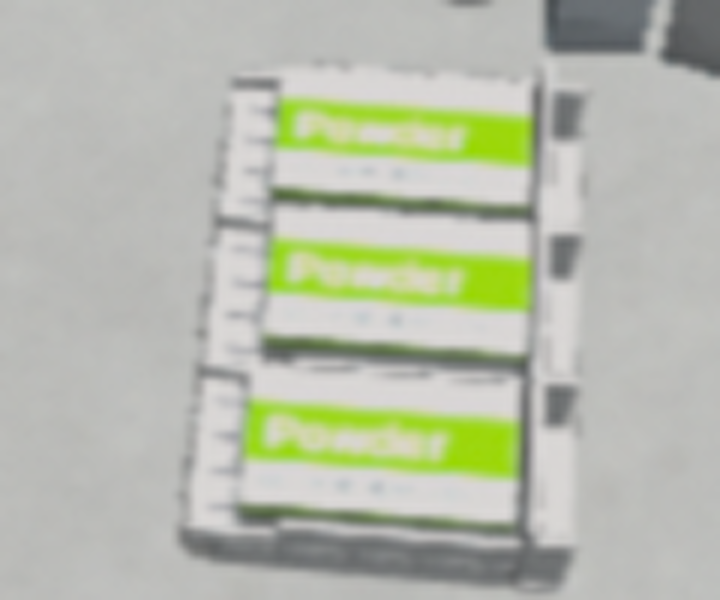

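View pics/wrist18.png

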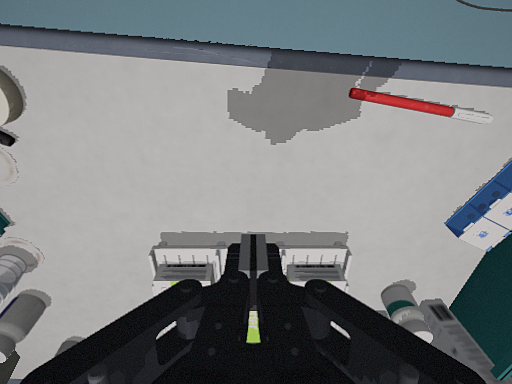

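```bash
python3 - <<'E'
from h import *
pp,d=ctrl.camera("side"); W=cloud("side",d); z=W[...,2]
for y0 in (.003,.074,-.074):
    m=(W[...,0]>.585)&(W[...,0]<.665)&(abs(W[...,1]-y0)<.024)&(z>.044)&(z<.062); P=W[m]
    print(y0,len(P),np.linalg.lstsq(np.c_[P[:,:2]-P[:,:2].mean(0),np.ones(len(P))],P[:,2],rcond=None)[0].round(4))
ctrl.hand_in()
E
```

```text
0.003 534 [0.0022 0.006  0.0526]
0.074 486 [-0.0003  0.0046  0.0526]
-0.074 601 [0.001  0.0041 0.0526]
the job is handed in; nothing more can be done
```

The carton is lying flat in the middle lane with its foot end against the back-stop, and I've handed the job in. The interface gives no verdict, so the checks below are my own.

**What I did**
- I gripped the carton by its narrow sides near the top and turned it about its foot edge toward the open front.
- About 15–20° short of flat, the wrist reached joint 6's limit and stalled. By my grip geometry the foot edge had then risen to about 37 mm, against the 41 mm limit.
- I eased back so the foot sat on the floor again. From there I lowered the top, letting the carton pivot in the pads with the foot on the floor.
- At about 19 N of contact I took it as flat and let go, then pushed it along the lane with closed fingers until the push force rose to about 10 N.

**Last checks**
- **Flatness:** the top is at 52.6 mm, the same as both neighbours, with a slope under 0.01 rad.
- **Position along the lane:** the ends measured about −0.107 to +0.004 m from the stop. That is limited by camera accuracy of about 2 mm, and it looks flush with the neighbours.
- **Position across the lane:** it sits toward the lane's +y wall, at most about 3 mm off centre given the lane's clearance.
- **Neighbours and bystanders:** positions in the side camera agree with the start within its scatter. The right neighbour agrees within about 3 mm and the bystanders within about 4 mm. The left neighbour's network point moved about 11 mm, but the carton hid part of it at the start, and its measured edges have not moved.
- **Disagreements:** in the scene camera, the network mistook the middle carton for the tape and missed the big bottle and the cutter. The side camera found all three where they stood at the start.

The job took about 23 s of the 62 s allowed, and the arm was clear of everything at the end.

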